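# Put the tools back in their slots and the battery packs on charge

## Task

Tidy up after the shift: lay every loose tool in the rack slot of its own colour (red brush in red, blue brush in blue, black chisel in black; either way round, flat between the posts), and load both battery packs into the charger bays of their own colour, brass-contact end against the spring and the other end pressed down until it is held under the lip. Once both packs are held, switch the charger on by pushing its lever fully over away from you. Some tools may be missing; leave the dropper bottle and the specimen tray alone.

Things in the scene. Friction and masses are not known exactly. Their poses are not given: they have to be found in the camera images.
- brush_1: paintbrush with red wooden handle, silver ferrule and brown bristles, 26 x 165 x 12 mm; the bristle end (from 20 mm to 82 mm on the -y side) is up to 26 mm wide, the handle by the origin is about 12 mm wide and 12 mm high. Lies along its own y axis, z up; origin in the middle of its length at the underside, a good place to grip across x. Belongs in the slot with the red label. May be absent (None).
- brush_3: narrow paintbrush with blue wooden handle, silver ferrule and dark bristles, 17 x 161 x 12 mm; bristles towards -y, the handle by the origin is about 12 mm wide and 12 mm high. Lies along its own y axis, z up; origin in the middle of its length at the underside, a good place to grip across x. Belongs in the slot with the blue label. May be absent (None).
- cold_chisel: black steel cold chisel, 17 x 148 x 16 mm, 0.19 kg, about 16 mm wide and 16 mm high by the origin. Lies along its own y axis, z up; origin in the middle of its length at the underside, a good place to grip across x. Belongs in the slot with the black label. May be absent (None).
- slot_red: fixed rack slot with red label tiles at both ends: flat floor 150 mm (x, the way a tool lies) by 54 mm (y), z up. Four guide posts reach 19 mm above the floor, at x = +-48 to 60 mm, y = +-19 to 25 mm; a tool lies between (38 mm). Origin: middle of the slot's underside, its floor 4 mm above that (8 mm above the table). Slots are 56 mm apart, order varies.
- slot_blue: fixed rack slot with blue label tiles at both ends: flat floor 150 mm (x, the way a tool lies) by 54 mm (y), z up. Four guide posts reach 19 mm above the floor, at x = +-48 to 60 mm, y = +-19 to 25 mm; a tool lies between (38 mm). Origin: middle of the slot's underside, its floor 4 mm above that (8 mm above the table). Slots are 56 mm apart, order varies.
- slot_black: fixed rack slot with black label tiles at both ends: flat floor 150 mm (x, the way a tool lies) by 54 mm (y), z up. Four guide posts reach 19 mm above the floor, at x = +-48 to 60 mm, y = +-19 to 25 mm; a tool lies between (38 mm). Origin: middle of the slot's underside, its floor 4 mm above that (8 mm above the table). Slots are 56 mm apart, order varies.
- charger: fixed black plate 106 x 190 x 6 mm on the table with two bays, 75 mm apart along its y (they may be swapped), and the switch at its left (+y) end. Its x axis points along the bays, from spring contact to end wall, away from the robot. Origin under its centre.
- pack_green: rechargeable battery pack, a grey block 70 x 30 x 20 mm (x, y, z), about 0.09 kg, with green cap on its +x end, green sticker on top and two small brass contacts on its -x end. Origin in the centre of the underside, z up.
- pack_green_contacts (a point): centre of the -x end face (the end with the brass contacts) of the green pack, 35 mm from its middle.
- bay_green_seat (a point): in the bay with green labels: where the centre of a seated pack's underside lies, on the bay's floor, 20 mm above the table; x from the spring contact to the end wall, z up. To load: tilt the pack about 25 degrees, contact end low, push the spring back with it, then press the other end down past the lip; let go, and the spring pushes the pack forward under the lip, which holds it.
- bay_green: the fixed grey bay itself; lengths here from its seat point, mm. End wall at x = 35, with a round lip (radius 3, centre x 35, z 23.5, top 26.5) over a seated pack's edge. Spring housing wall x = -56 to -50, z up to 20. Side guides at x = -42 to -25 and 23 to 40, z up to 14, leave 35 of width; the sides between are open for fingers; the floor is 26 wide, 14 above the charger's plate.
- contact_green (a joint): push of the green bay's spring contact, 0 (free) to 0.012 m, about 0.003 with a seated pack. Brass block 16 mm wide, 3 to 17 mm above the bay's floor; its face is at x = -32 mm from the seat when free and -44 mm fully back; 1.8 N at first, 5.4 N fully back.
- pack_orange: rechargeable battery pack, a grey block 70 x 30 x 20 mm (x, y, z), about 0.09 kg, with orange cap on its +x end, orange sticker on top and two small brass contacts on its -x end. Origin in the centre of the underside, z up.
- pack_orange_contacts (a point): centre of the -x end face (the end with the brass contacts) of the orange pack, 35 mm from its middle.
- bay_orange_seat (a point): in the bay with orange labels: where the centre of a seated pack's underside lies, on the bay's floor, 20 mm above the table; x from the spring contact to the end wall, z up. To load: tilt the pack about 25 degrees, contact end low, push the spring back with it, then press the other end down past the lip; let go, and the spring pushes the pack forward under the lip, which holds it.
- bay_orange: the fixed grey bay itself; lengths here from its seat point, mm. End wall at x = 35, with a round lip (radius 3, centre x 35, z 23.5, top 26.5) over a seated pack's edge. Spring housing wall x = -56 to -50, z up to 20. Side guides at x = -42 to -25 and 23 to 40, z up to 14, leave 35 of width; the sides between are open for fingers; the floor is 26 wide, 14 above the charger's plate.
- contact_orange (a joint): push of the orange bay's spring contact, 0 (free) to 0.012 m, about 0.003 with a seated pack. Brass block 16 mm wide, 3 to 17 mm above the bay's floor; its face is at x = -32 mm from the seat when free and -44 mm fully back; 1.8 N at first, 5.4 N fully back.
- switch (a joint): the charger's toggle switch: 0 = off, leaning towards the robot (the contact end of the bays); 1.0 rad = on, fully over towards the end wall side. Stays where it is left; moves with about 1.5 N at the tip.
- switch_tip (a point): centre of the red ball (26 mm across) at the end of the switch lever, 50 mm from the pivot, which is 28 mm above the table. It swings in the charger's x-z plane from 0.5 rad before upright (off) to 0.5 rad beyond (on), so the ball travels 48 mm along x. Its grey block is 70 x 50 x 25 mm; the nearer bay's middle is 51 mm to the right.
- dropper_bottle: bystander: amber dropper bottle 37 x 37 x 109 mm standing behind the work, leave it alone.
- specimen_tray_1: bystander: white card tray 65 x 85 x 23 mm with a fossil in it, right of the work, leave it alone.

How it is judged:
On the way, in this order (a step that is already met when the one before it is completed fails the run):
1. both packs are held in the charger bays of their own colour and let go, the switch still off (x of pack_green in the frame of bay_green_seat between -0.0022 and 0.003 m and y of pack_green in the frame of bay_green_seat between -0.004 and 0.004 m and z of pack_green in the frame of bay_green_seat between -0.003 and 0.003 m and angle between the x axis of pack_green and the x axis of bay_green_seat, either way round below 0.08 rad and angle between the z axis of pack_green and the z axis of bay_green_seat, either way round below 0.06 rad and x of pack_green_contacts in the frame of bay_green_seat below -0.03 m and contact force between the fingers and pack_green below 0.1 N and x of pack_orange in the frame of bay_orange_seat between -0.0022 and 0.003 m and y of pack_orange in the frame of bay_orange_seat between -0.004 and 0.004 m and z of pack_orange in the frame of bay_orange_seat between -0.003 and 0.003 m and angle between the x axis of pack_orange and the x axis of bay_orange_seat, either way round below 0.08 rad and angle between the z axis of pack_orange and the z axis of bay_orange_seat, either way round below 0.06 rad and x of pack_orange_contacts in the frame of bay_orange_seat below -0.03 m and contact force between the fingers and pack_orange below 0.1 N and value of joint switch below 0.5 rad), for 0.3 s.
2. the charger is switched on (value of joint switch above 0.8 rad), for 0.2 s.
At the end, for the whole second after the job is handed in: Tools present rest in their own slots (30 mm along, 18 mm across, 0.22 rad, flat to 0.12 rad); both packs untouched in their own bays, contacts to the spring, within 2 mm lengthwise, 4 mm sideways, 3 mm in height; switch beyond 0.8 rad (x of pack_green in the frame of bay_green_seat between -0.0022 and 0.003 m and y of pack_green in the frame of bay_green_seat between -0.004 and 0.004 m and z of pack_green in the frame of bay_green_seat between -0.003 and 0.003 m and angle between the x axis of pack_green and the x axis of bay_green_seat, either way round below 0.08 rad and angle between the z axis of pack_green and the z axis of bay_green_seat, either way round below 0.06 rad and x of pack_green_contacts in the frame of bay_green_seat below -0.03 m and contact force between the fingers and pack_green below 0.1 N and x of pack_orange in the frame of bay_orange_seat between -0.0022 and 0.003 m and y of pack_orange in the frame of bay_orange_seat between -0.004 and 0.004 m and z of pack_orange in the frame of bay_orange_seat between -0.003 and 0.003 m and angle between the x axis of pack_orange and the x axis of bay_orange_seat, either way round below 0.08 rad and angle between the z axis of pack_orange and the z axis of bay_orange_seat, either way round below 0.06 rad and x of pack_orange_contacts in the frame of bay_orange_seat below -0.03 m and contact force between the fingers and pack_orange below 0.1 N and value of joint switch above 0.8 rad and x of brush_1 in the frame of slot_red between -0.03 and 0.03 m and y of brush_1 in the frame of slot_red between -0.018 and 0.018 m and z of brush_1 in the frame of slot_red between -0.002 and 0.022 m and angle between brush_1's own y axis and vertical between 1.45 and 1.69 rad and angle between the y axis of brush_1 and the x axis of slot_red, either way round below 0.22 rad and linear speed of each of brush_1, brush_3, cold_chisel below 0.03 m/s and x of brush_3 in the frame of slot_blue between -0.03 and 0.03 m and y of brush_3 in the frame of slot_blue between -0.018 and 0.018 m and z of brush_3 in the frame of slot_blue between -0.002 and 0.022 m and angle between brush_3's own y axis and vertical between 1.45 and 1.69 rad and angle between the y axis of brush_3 and the x axis of slot_blue, either way round below 0.22 rad and x of cold_chisel in the frame of slot_black between -0.03 and 0.03 m and y of cold_chisel in the frame of slot_black between -0.018 and 0.018 m and z of cold_chisel in the frame of slot_black between -0.002 and 0.022 m and angle between cold_chisel's own y axis and vertical between 1.45 and 1.69 rad and angle between the y axis of cold_chisel and the x axis of slot_black, either way round below 0.22 rad).
It fails at once if the dropper bottle is disturbed (distance of dropper_bottle from where it was at the start of the episode above 0.03 m).
It fails at once if the specimen tray is disturbed (distance of specimen_tray_1 from where it was at the start of the episode above 0.03 m).
Of brush_1, brush_3, cold_chisel only 2 to 3 are there at a start; the rules pass over those that are not, and their reading is None.
At some moment in a run one of pack_green, pack_orange may be knocked a few centimetres aside while the robot is not near it.
Once in a run the grip may slacken for a moment while it holds something.
It also fails if it takes over 210 s, if anything falls off the work surface, if the arm or the gripper's body presses on something with over 40 N, if the wrist force passes 120 N, or if a joint passes its speed limit or range.

## Robot

A 6-joint arm with a two-finger parallel gripper is mounted at the origin on a cart in front of the work surface, level with it; the furniture and walls round the work are solid. World frame = base frame: x ahead of the robot, y to its left, z up, the work surface at z = 0. Lengths are in m, angles in rad, forces in N, time in s.
With the tool pointing down it reaches from about 0.35 to 0.975 m from the base axis. Payload 4.9 kg.
Tool frame: the origin (TCP) lies at the very end of the fingers, on their centre line; the grasp point (between the pads) lies manip.grip_point_offset behind it (manip.grip_point_offset is the distance from the TCP to the grasp point, in m); z points along the fingers, y is the line along which they close (so a half turn about z gives the same grasp; the last joint's range is limited). The gripper opens to 85 mm and grips with 20 to 120 N. Pads are 22 mm wide; open, the fingers measure 114 mm over their backs; the gripper's body (76 mm by 85 mm) begins 54 mm behind the grasp point. The pads swing forward as they close: fully open they stand 13 mm farther back than shut.
Start: joints at [1.126, 0.053, 1.613, -0, 1.476, -0.119], TCP at [0.2, 0.592, 0.231] pointing down, gripper open.
Joint ranges: [-3.01, 3.01], [-1.01, 2.22], [0.06, 2.58], [-1.02, 4.17], [0.09, 2.62], [-3.14, 3.14]. Speed limits (rad/s): [2.57, 2.57, 3.14, 3.14, 3.14, 3.14].

## Interface

Orientations are given as a unit quaternion [w, x, y, z].
In Python, from plant import manip gives the robot as it stands.
- The arm moves only by the shell command python3 -m crank 'ROWS' [OPENING]. ROWS is JSON, a list of rows, each an object of numbers: "x", "y", "z": the shift along the tool's x, y, z in cm; "turn": the turn about the tool's z in rad. In form: [{"x": .., "y": .., "z": .., "turn": ..}, ...]. A call has 1 to 5 rows; each row shifts and turns the commanded pose from where the row before left it, along the tool's axes as they then stand; what a row does not reach is not made up. A row lasts 1/10 s, in which the tool goes at most 50 mm and 8.59 degrees, less where a joint would pass 70% of its speed; a pose out of reach is approached as far as the arm can. A call with a gripper value outside its range is refused whole. OPENING is the opening in per cent of the stroke, from 0 (shut) to 100 (fully open), set as the call begins (- or left out, the last holds). The fingers move at their own pace and stop on an object; the grip force is fixed at half the most. Time passes only in rows, so rows that do not move let the fingers close. It gives the time, the measured TCP pose, the force, the opening and the grip force at its end, in the units of the state.
- manip.state(): the state, without advancing time (a new reading comes with each control period).
- manip.grab_frame(name): name is "side" or "top" or "wrist"; returns (picture, depth): 480x640x3 uint8, red, green, blue; 480x640 float32, m along the optical axis (not along the pixel's ray), 0 where there is no reading.
- manip.camera_model(name): a dict with "mtx" (3x3 intrinsics, pixels), "world_to_cam" (4x4, takes a point from world to camera coordinates). Camera axes: x right, y down, z forward; pixel columns grow to the right and rows downward; lengths in m; the calibration is good to about 2 mm. The wrist camera is an equidistant fisheye: a pixel r from the principal point sees the ray r / f radians off the axis. A picture is of the moment at which its call begins: read the wrist's pose just before it. camera_model takes no time and is no camera call; for the wrist camera it gives the pose at the moment of the call.
- manip.job_done(): hands the job in; it is judged then, once.
The state is a dict: "time": time; "joint_pos": joint angles; "joint_vel": joint speeds; "joint_efforts": joint torques, N m; "tool_pos": TCP position; "tool_rot": TCP orientation; "contact_force": force on the tool from outside, world axes, zero at the start; "ft_torque": the same for the moment, N m; "gripper_width": opening from 0.0 (shut) to 1.0 (fully open); "grasp_force": force on a finger pad.
Only numpy, scipy, OpenCV 4.12 (cv2) and the standard library are available. Lean on these libraries where they do the work, as an engineer would, in place of code of your own. Each camera call takes 0.05 s, during which the arm holds its last target. There are 200 camera calls.

## Working session

There is one attempt and no reset: what is moved stays moved. The work goes in short steps, Python scripts to look and compute and a shell command to move; the robot and the scene stay as the last step left them, time stands still between calls to the robot, and variables do not carry over. Pictures are saved under pics/ and viewed, at most 14 in all, crops included, and the job is handed in when it is done.

```bash
mkdir -p pics; ls
cat > h.py <<'E'
import numpy as np, cv2
from plant import manip
from scipy.spatial.transform import Rotation as R
def grab(n,f=None):
    M=manip.camera_model(n); im,d=manip.grab_frame(n)
    if f: cv2.imwrite('pics/'+f,im[:,:,::-1])
    np.savez(n+'.npz',im=im,d=d,mtx=M['mtx'],w2c=M['world_to_cam']); return im,d,M
def load(n): return np.load(n+'.npz')
def pts(n):
    q=load(n); d=q['d']; K=np.array(q['mtx']); v,u=np.mgrid[:480,:640]
    P=np.stack([(u-K[0,2])/K[0,0]*d,(v-K[1,2])/K[1,1]*d,d,np.ones_like(d)],-1)
    return (P@np.linalg.inv(q['w2c']).T)[...,:3],q['im'],d
def tool():
    s=manip.state(); q=s['tool_rot']; r=R.from_quat([q[1],q[2],q[3],q[0]])
    return np.array(s['tool_pos']),r.as_matrix()
def go(x,y,z,ax=None):
    """print needed shift in tool axes (cm) to reach TCP; ax=(dx,dy) world direction for the tool's y (mod pi)"""
    p,M=tool(); t=0
    D=M.T@(np.array([x,y,z])-p)*100
    if ax is not None:
        a=M.T@np.array([ax[0],ax[1],0]); t=np.arctan2(-a[0],a[1]); t=(t+np.pi/2)%np.pi-np.pi/2
    print('shift cm',D.round(2),'turn',round(t,3),'tool',p.round(4))
E
python3 - <<'E'
from h import *
print(manip.grip_point_offset, manip.state())
for n in('top','side'):
    im,d,M=grab(n,n+'0.png'); c=np.linalg.inv(M['world_to_cam']); print(n,c.round(3).tolist(),np.array(M['mtx']).round(1).tolist())
E
```

```text
pics
0.0187 {'time': 0.0, 'joint_pos': array([ 1.12601414e+00,  5.33217204e-02,  1.61428564e+00,  1.51121039e-05,
        1.47600191e+00, -1.18993384e-01]), 'joint_vel': array([ 0.0010554 ,  0.00018978, -0.00025218, -0.0005309 ,  0.00094595,
       -0.00012428]), 'joint_efforts': array([ 1.59329982e-03, -3.93688023e+01, -3.70173275e+01, -7.84853705e-05,
        7.08619933e-03,  4.57241125e-07]), 'tool_pos': array([0.19975848, 0.59156397, 0.2300898 ]), 'tool_rot': array([-2.87704291e-04,  1.62175599e-01,  9.86761399e-01, -9.66417448e-04]), 'contact_force': array([ 0.1549099 , -0.36808318,  0.41868411]), 'ft_torque': array([-0.04134197,  0.02039507,  0.09402776]), 'grasp_force': 0.0, 'gripper_width': 0.9987841102288342}
top [[-0.049, -0.973, 0.227, 0.304], [-0.999, 0.049, -0.006, -0.035], [-0.005, -0.227, -0.974, 1.359], [0.0, 0.0, 0.0, 1.0]] [[490.7, 0.0, 318.4], [0.0, 490.7, 243.9], [0.0, 0.0, 1.0]]
side [[1.0, -0.01, -0.023, 0.64], [0.017, -0.412, 0.911, -1.516], [-0.019, -0.911, -0.412, 0.748], [0.0, 0.0, 0.0, 1.0]] [[624.3, 0.0, 320.8], [0.0, 624.3, 232.3], [0.0, 0.0, 1.0]]
```

View pics/top0.png

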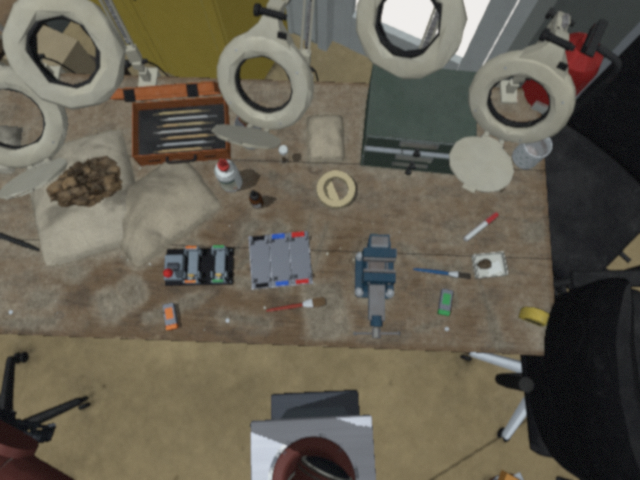

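View pics/side0.png

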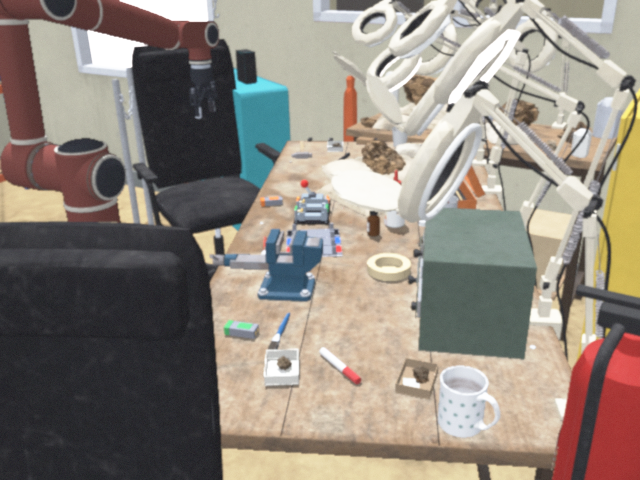

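Run:
```python
from h import *
im=load('top')['im'][:,:,::-1]
cv2.imwrite('pics/c1.png',cv2.resize(im[225:345,150:335],None,fx=4.3,fy=4.3,interpolation=cv2.INTER_CUBIC))
cv2.imwrite('pics/c2.png',cv2.resize(im[205:340,345:525],None,fx=4.4,fy=4.4,interpolation=cv2.INTER_CUBIC))
P,_,d=pts('top')
for u,v in [(376,255),(376,300),(445,303),(445,272),(280,260),(207,265),(172,273),(168,273),(170,318),(256,200),(340,190),(410,150),(480,165),(400,320)]: print((u,v),P[v,u].round(3))
g=P[225:345:1,345:410]; print('vise max z',g[...,2].max())
```

```text
(376, 255) [ 0.551 -0.187  0.142]
(376, 300) [ 0.444 -0.185  0.084]
(445, 303) [ 0.434 -0.38   0.017]
(445, 272) [ 0.52  -0.39   0.012]
(280, 260) [0.577 0.066 0.012]
(207, 265) [0.574 0.272 0.005]
(172, 273) [0.543 0.349 0.075]
(168, 273) [0.542 0.357 0.085]
(170, 318) [0.43  0.369 0.018]
(256, 200) [0.739 0.124 0.062]
(340, 190) [ 0.777 -0.114  0.003]
(410, 150) [ 0.858 -0.312  0.081]
(480, 165) [ 0.702 -0.406  0.341]
(400, 320) [ 0.395 -0.256  0.002]
vise max z 1.3585360312906656
```

View pics/c1.png

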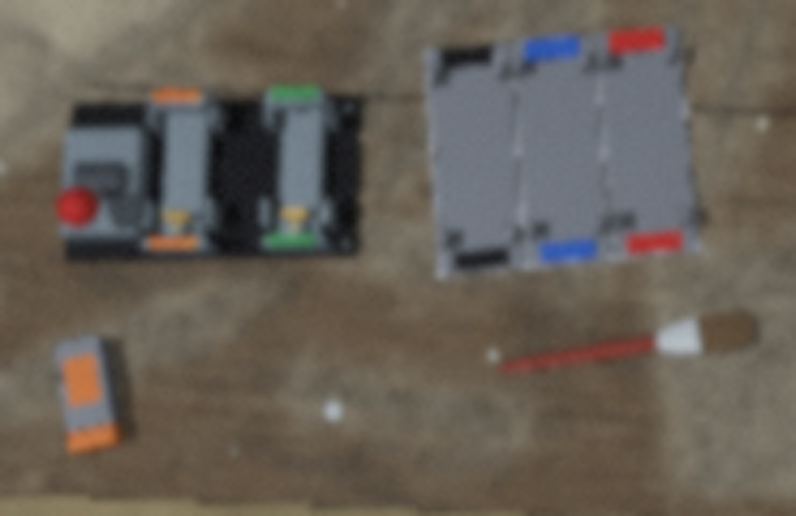

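View pics/c2.png

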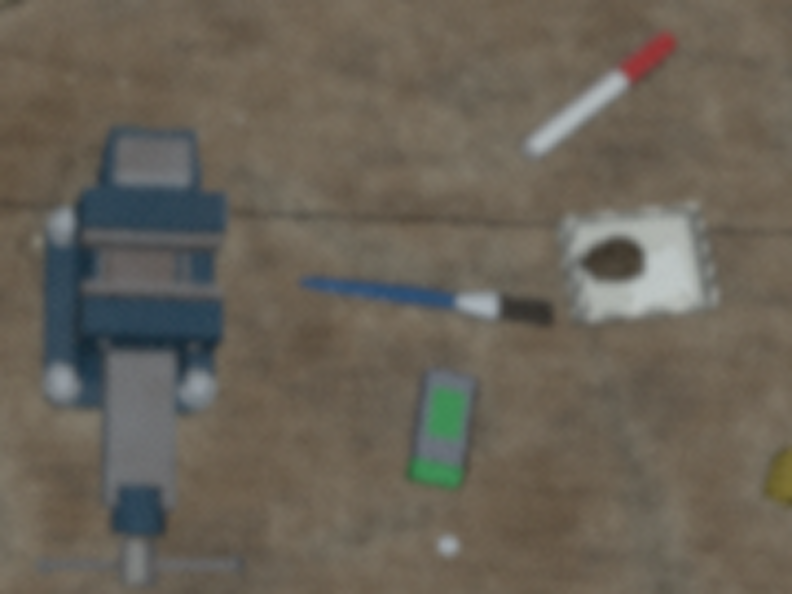

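```bash
cat >> h.py <<'E'
def ray(n,u,v,z):
    q=load(n); K=q['mtx']; C=np.linalg.inv(q['w2c']); r=C[:3,:3]@np.array([(u-K[0,2])/K[0,0],(v-K[1,2])/K[1,1],1]); o=C[:3,3]
    return o+r*(z-o[2])/r[2]
def rect(Q):
    c,(w,h),a=cv2.minAreaRect((Q[:,:2]*1000).astype(np.float32)); 
    if w<h: w,h,a=h,w,a+90
    return np.round(c,1),round(w,1),round(h,1),round(((a+90)%180)-90,1),len(Q)
E
python3 - <<'E'
from h import *
P,im,d=pts('top')
def reg(u0,v0,u1,v1,lo,hi):
    p=P[v0:v1,u0:u1].reshape(-1,3); return p[(p[:,2]>lo)&(p[:,2]<hi)]
t=reg(240,290,330,320,-.05,.05); print('table z',np.median(t[:,2]),t[:,2].std())
for n,b in dict(orange=(155,295,190,340),green=(432,282,460,325)).items():
    q=reg(*b,.013,.03); print(n,rect(q),np.median(q[:,2]),q.mean(0).round(4))
    hsv=cv2.cvtColor(im,cv2.COLOR_RGB2HSV)[b[1]:b[3],b[0]:b[2]]
    m=(hsv[...,1]>120)&((hsv[...,0]<22) if n=='orange' else (hsv[...,0]>40)&(hsv[...,0]<85)); print(np.argwhere(m).mean(0)[::-1]+b[:2])
a=lambda x,y:(150+x/4.3,225+y/4.3)
c=lambda x,y:(345+x/4.4,205+y/4.4)
for n,(u,v),z in [('ch tl',a(78,100),.006),('tr',a(362,97),.006),('br',a(357,257),.006),('bl',a(65,260),.006),
 ('rb tip',a(500,367),.006),('rb end',a(757,328),.006),('bb tip',c(300,282),.006),('bb end',c(553,312),.006),
 ('blackT',a(465,57),.008),('blackB',a(480,259),.008),('blueT',a(552,48),.008),('blueB',a(568,251),.008),('redT',a(637,40),.008),('redB',a(654,242),.008),
 ('gT',a(295,93),.046),('gB',a(292,241),.04),('oT',a(177,95),.046),('oB',a(172,242),.04)]:
    i=(int(round(v)),int(round(u))); print(n,ray('top',u,v,z).round(4),'depth pt',P[i].round(3))
v=P[225:345,350:410].reshape(-1,3);v=v[(v[:,2]<.5)];print('vise',v[v[:,2]>.03].min(0),v[v[:,2]>.03].max(0))
s=load('side')['im'][:,:,::-1]
top=load('top')['im'][:,:,::-1]
A=cv2.resize(s[130:265,230:350],None,fx=4.4,fy=4.4,interpolation=cv2.INTER_CUBIC)[:594]
B=cv2.resize(top[200:290,0:60],None,fx=4.4,fy=4.4,interpolation=cv2.INTER_CUBIC)
A[:B.shape[0]//1*1,:0]=0
o=np.zeros((594,800,3),np.uint8);o[:,:528]=A;o[:B.shape[0],530:530+B.shape[1]]=B
cv2.imwrite('pics/c3.png',o)
E
```

```text
table z 0.0015672322984598974 0.004087946200905913
orange (array([436.4, 369.9]), 71.1, 31.5, 10.2, 305) 0.020921494351752168 [0.436  0.3691 0.0209]
[170.14285714 320.2481203 ]
green (array([ 438.4, -381. ]), 70.6, 30.6, -15.7, 297) 0.020546628621735286 [ 0.438  -0.3799  0.0205]
[444.90123457 304.03703704]
ch tl [0.6276 0.3819 0.006 ] depth pt [0.628 0.382 0.008]
tr [0.6202 0.1951 0.006 ] depth pt [0.62  0.196 0.001]
br [0.5143 0.1993 0.006 ] depth pt [0.514 0.2   0.003]
bl [0.5218 0.3881 0.006 ] depth pt [0.523 0.388 0.007]
rb tip [0.439  0.1088 0.006 ] depth pt [0.44  0.109 0.009]
rb end [ 0.4557 -0.0564  0.006 ] depth pt [ 0.457 -0.056  0.004]
bb tip [ 0.5335 -0.3043  0.006 ] depth pt [ 0.534 -0.305  0.002]
bb end [ 0.5063 -0.4621  0.006 ] depth pt [ 0.507 -0.466 -0.003]
blackT [0.6434 0.1265 0.008 ] depth pt [0.643 0.126 0.014]
blackB [0.5088 0.1197 0.008 ] depth pt [0.509 0.119 0.009]
blueT [0.6467 0.069  0.008 ] depth pt [0.647 0.07  0.009]
blueB [0.5112 0.0628 0.008 ] depth pt [0.512 0.063 0.01 ]
redT [0.6493 0.0128 0.008 ] depth pt [0.648 0.013 0.017]
redB [0.5143 0.0071 0.008 ] depth pt [0.514 0.007 0.014]
gT [0.6157 0.231  0.046 ] depth pt [0.613 0.229 0.052]
gB [0.5213 0.2344 0.04  ] depth pt [0.522 0.235 0.036]
oT [0.6181 0.3064 0.046 ] depth pt [0.618 0.307 0.047]
oB [0.5244 0.3101 0.04  ] depth pt [0.525 0.309 0.043]
vise [ 0.34913825 -0.23898362  0.03059987] [ 0.61343603 -0.12253171  0.15084809]
```

View pics/c3.png

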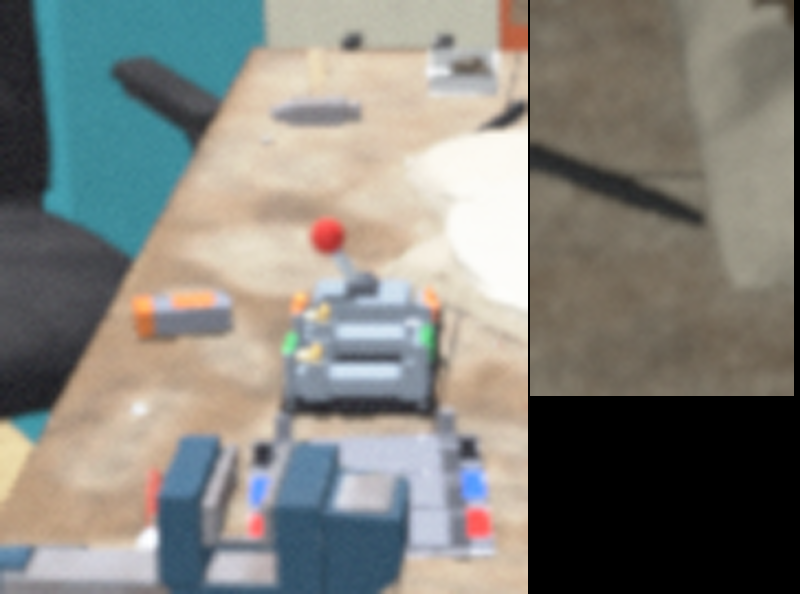

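Run:
```python
from h import *
im,d,M=grab('wrist','w0.png'); print(np.array(M['mtx']).round(1).tolist()); C=np.linalg.inv(M['world_to_cam']);print(C.round(3).tolist()); p,T=tool(); print('cam in tool',(T.T@(C[:3,3]-p)).round(4),(T.T@C[:3,:3]).round(3).tolist(),T.round(3).tolist())
```

```text
[[371.6, 0.0, 316.8], [0.0, 371.6, 234.6], [0.0, 0.0, 1.0]]
[[0.32, 0.912, 0.255, 0.136], [0.947, -0.308, -0.087, 0.614], [-0.001, 0.269, -0.963, 0.373], [0.0, 0.0, 0.0, 1.0]]
cam in tool [ 0.0676  0.0008 -0.1426] [[-0.0, -0.963, -0.269], [1.0, -0.001, 0.001], [-0.001, -0.269, 0.963]] [[-0.947, 0.32, -0.001], [0.32, 0.947, -0.001], [0.0, -0.002, -1.0]]
```

View pics/w0.png

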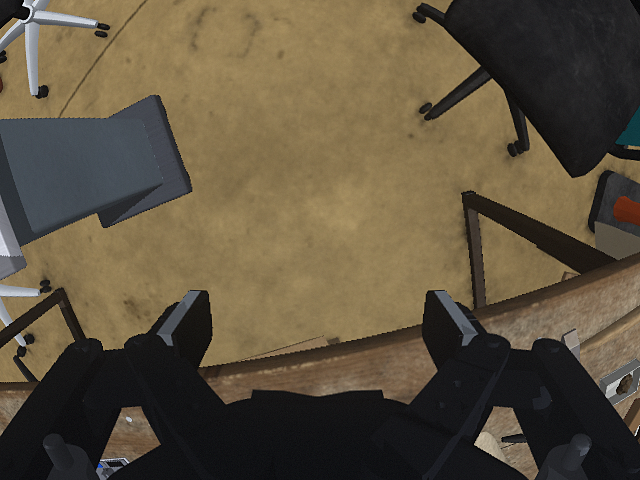

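```bash
cat >> h.py <<'E'
def undist(uv,q):
    K=q['mtx']; x=(np.atleast_2d(uv)-[K[0,2],K[1,2]])/K[0,0]; th=np.linalg.norm(x,axis=1)+1e-9
    return np.c_[x*(np.sin(th)/th)[:,None],np.cos(th)]
def wray(u,v,z):
    q=load('wrist'); C=np.linalg.inv(q['w2c']); r=C[:3,:3]@undist([u,v],q)[0]; o=C[:3,3]; return o+r*(z-o[2])/r[2]
def wpts():
    q=load('wrist'); v,u=np.mgrid[:480,:640]; r=undist(np.c_[u.ravel(),v.ravel()],q); d=q['d'].ravel()
    P=np.c_[r*(d/r[:,2])[:,None],np.ones(d.size)]@np.linalg.inv(q['w2c']).T
    return P[:,:3].reshape(480,640,3),q['im']
def ax(deg): return (np.cos(np.deg2rad(deg)),np.sin(np.deg2rad(deg)))
E
python3 -c "
from h import *
go(.436,.370,.13,ax(100.2))"
```

```text
shift cm [-29.47 -13.43  10.05] turn -0.504 tool [0.1998 0.5917 0.2303]
```

```bash
python3 -m crank '[{"x":-4.21,"y":-1.92},{"x":-4.21,"y":-1.92},{"x":-4.21,"y":-1.92},{"x":-4.21,"y":-1.92},{"x":-4.21,"y":-1.92}]' 100 >/dev/null
python3 -m crank '[{"x":-4.21,"y":-1.92},{"x":-4.21,"y":-1.92},{"z":3.4},{"z":3.3,"turn":-0.14},{"z":3.3,"turn":-0.14}]' >/dev/null
python3 -m crank '[{"turn":-0.12},{"turn":-0.1},{},{},{}]'
python3 - <<'E'
from h import *
im,d,M=grab('wrist','w1.png'); go(.436,.370,.13,ax(100.2)); print(manip.state()['joint_pos'].round(3))
E
```

```text
shift cm [-29.47 -13.44  10.06] turn -0.504 tool [0.1999 0.5918 0.2305]
[ 1.126  0.053  1.614 -0.     1.476 -0.119]schema error: expected keys x, y, z, turn
schema error: expected keys x, y, z, turn
schema error: expected keys x, y, z, turn
```

View pics/w1.png

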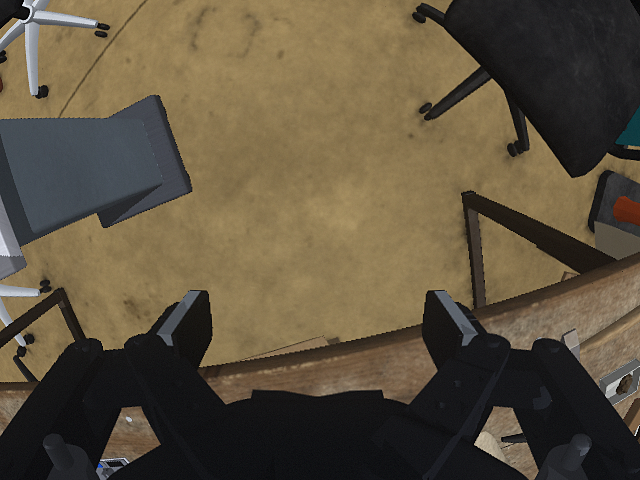

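```bash
python3 -m crank '[{"x":-4.21,"y":-1.92,"z":0,"turn":0},{"x":-4.21,"y":-1.92,"z":0,"turn":0},{"x":-4.21,"y":-1.92,"z":0,"turn":0},{"x":-4.21,"y":-1.92,"z":0,"turn":0},{"x":-4.21,"y":-1.92,"z":0,"turn":0}]' 100 
python3 -m crank '[{"x":-4.21,"y":-1.92,"z":0,"turn":0},{"x":-4.21,"y":-1.92,"z":0,"turn":0},{"x":0,"y":0,"z":3.4,"turn":0},{"x":0,"y":0,"z":3.3,"turn":-0.14},{"x":0,"y":0,"z":3.3,"turn":-0.14}]' >/dev/null
python3 -m crank '[{"x":0,"y":0,"z":0,"turn":-0.12},{"x":0,"y":0,"z":0,"turn":-0.1},{"x":0,"y":0,"z":0,"turn":0},{"x":0,"y":0,"z":0,"turn":0}]'
python3 - <<'E'
from h import *
im,d,M=grab('wrist','w2.png'); go(.436,.370,.13,ax(100.2)); print(manip.state()['joint_pos'].round(3))
E
```

```text
time: 0.7
tool_pos: [0.3696, 0.4323, 0.2312]
tool_rot: [0.0, 0.162, 0.987, -0.0]
contact_force: [1.3, 0.4, -0.5]
gripper_width: 1.003
grasp_force: 0.0
time: 1.6
tool_pos: [0.4363, 0.3705, 0.1314]
tool_rot: [0.0, -0.086, 0.996, 0.0]
contact_force: [-0.7, 0.3, 0.4]
gripper_width: 1.002
grasp_force: 0.0
shift cm [ 0.04 -0.05  0.15] turn -0.006 tool [0.4363 0.3705 0.1315]
[ 0.574  0.011  1.827  0.     1.303 -1.169]
```

View pics/w2.png

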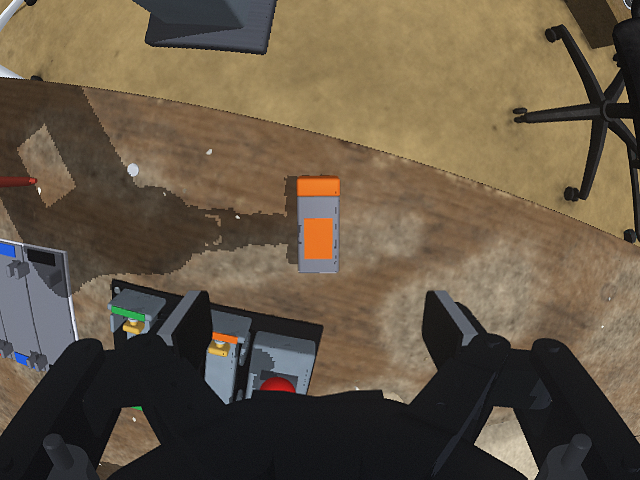

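Run:
```python
from h import *
P,im=wpts()
q=P[165:285,285:350].reshape(-1,3); print('z', np.percentile(q[:,2],[5,50,95]).round(4))
t=q[(q[:,2]>.016)&(q[:,2]<.025)]; print(rect(t),np.median(t[:,2]))
for n,u,v,z in [('gl',133,314,.04),('ol',225,338,.04)]: print(n,wray(u,v,z).round(4),P[v,u].round(4))
```

```text
z [-0.0005  0.0189  0.0213]
(array([434.2, 371.6]), 69.7, 30.4, 10.0, 4023) 0.020329406413549578
gl [0.5221 0.241  0.04  ] [0.5211 0.2418 0.0415]
ol [0.5253 0.317  0.04  ] [0.5243 0.3173 0.0416]
```

Run:
```python
from h import *
go(.4342,.3716,.007,ax(100))
```

```text
shift cm [ 0.19  0.14 12.45] turn -0.002 tool [0.4363 0.3705 0.1315]
```

```bash
python3 -m crank '[{"x":0.19,"y":0.14,"z":2.5,"turn":0},{"x":0,"y":0,"z":4,"turn":0},{"x":0,"y":0,"z":3.5,"turn":0},{"x":0,"y":0,"z":2.4,"turn":0},{"x":0,"y":0,"z":0,"turn":0}]' 
python3 -m crank '[{"x":0,"y":0,"z":0,"turn":0},{"x":0,"y":0,"z":0,"turn":0},{"x":0,"y":0,"z":0,"turn":0},{"x":0,"y":0,"z":0,"turn":0},{"x":0,"y":0,"z":0,"turn":0}]' 0
python3 -m crank '[{"x":0,"y":0,"z":0,"turn":0},{"x":0,"y":0,"z":0,"turn":0},{"x":0,"y":0,"z":0,"turn":0}]'
```

```text
time: 2.15
tool_pos: [0.4311, 0.3696, 0.0033]
tool_rot: [-0.004, -0.086, 0.996, -0.002]
contact_force: [0.0, -0.3, 0.1]
gripper_width: 1.001
grasp_force: 0.0
time: 2.65
tool_pos: [0.4355, 0.3724, 0.0094]
tool_rot: [0.002, -0.087, 0.996, 0.001]
contact_force: [-0.2, -0.1, 5.5]
gripper_width: 0.331
grasp_force: 60.8
time: 2.95
tool_pos: [0.4355, 0.3724, 0.0094]
tool_rot: [0.002, -0.087, 0.996, 0.001]
contact_force: [-1.8, -0.2, 5.7]
gripper_width: 0.331
grasp_force: 60.8
```

```bash
python3 -m crank '[{"x":0,"y":0,"z":-2,"turn":0},{"x":0,"y":0,"z":-4,"turn":0},{"x":0,"y":0,"z":-4,"turn":0.1},{"x":0,"y":0,"z":-4,"turn":0.14},{"x":0,"y":0,"z":-3,"turn":0.14}]'
python3 -m crank '[{"x":0,"y":0,"z":-2,"turn":0.14},{"x":0,"y":0,"z":0,"turn":0.14},{"x":0,"y":0,"z":0,"turn":0.14},{"x":0,"y":0,"z":0,"turn":0.14},{"x":0,"y":0,"z":0,"turn":0.14}]' >/dev/null
python3 -m crank '[{"x":0,"y":0,"z":0,"turn":0.14},{"x":0,"y":0,"z":0,"turn":0.14},{"x":0,"y":0,"z":0,"turn":0.14},{"x":0,"y":0,"z":0,"turn":0.14},{"x":0,"y":0,"z":0,"turn":0.14}]'>/dev/null
python3 -m crank '[{"x":0,"y":0,"z":0,"turn":0.14},{"x":0,"y":0,"z":0,"turn":0.14},{"x":0,"y":0,"z":0,"turn":0.14},{"x":0,"y":0,"z":0,"turn":0.14},{"x":0,"y":0,"z":0,"turn":0.14}]'>/dev/null
python3 -m crank '[{"x":0,"y":0,"z":0,"turn":0.14},{"x":0,"y":0,"z":0,"turn":0.14},{"x":0,"y":0,"z":0,"turn":0.14},{"x":0,"y":0,"z":0,"turn":0.14},{"x":0,"y":0,"z":0,"turn":0.1}]'
python3 -m crank '[{"x":0,"y":0,"z":0,"turn":0.1},{"x":0,"y":0,"z":0,"turn":0},{"x":0,"y":0,"z":0,"turn":0}]'
python3 - <<'E'
from h import *
go(.49,.29,.2,ax(-92.3)); print(manip.state()['joint_pos'].round(3))
E
```

```text
time: 3.45
tool_pos: [0.4345, 0.3718, 0.1802]
tool_rot: [0.001, 0.106, 0.994, 0.001]
contact_force: [0.9, -0.5, -1.4]
gripper_width: 0.339
grasp_force: 39.0
time: 5.45
tool_pos: [0.4337, 0.3713, 0.1969]
tool_rot: [0.0, 0.996, 0.085, -0.0]
contact_force: [-0.1, -0.3, -1.5]
gripper_width: 0.328
grasp_force: 64.3
time: 5.75
tool_pos: [0.4339, 0.3714, 0.197]
tool_rot: [0.0, 0.999, 0.039, -0.0]
contact_force: [-0.4, 0.8, -1.2]
gripper_width: 0.326
grasp_force: 64.3
shift cm [ 4.96  8.55 -0.3 ] turn 0.118 tool [0.4339 0.3714 0.197 ]
[ 0.578 -0.051  1.775  0.     1.419  2.071]
```

```bash
python3 -m crank '[{"x":1.6,"y":2.8,"z":0,"turn":0},{"x":1.7,"y":2.8,"z":0,"turn":0},{"x":1.6,"y":2.9,"z":0,"turn":0},{"x":0,"y":0,"z":0,"turn":0.118},{"x":0,"y":0,"z":0,"turn":0}]'
python3 -m crank '[{"x":0,"y":0,"z":0,"turn":0},{"x":0,"y":0,"z":0,"turn":0}]'
python3 - <<'E'
from h import *
im,d,M=grab('wrist','w3.png'); go(.49,.29,.2,ax(-92.3)); print(manip.state()['joint_pos'].round(3))
E
```

```text
time: 6.25
tool_pos: [0.4898, 0.2897, 0.1972]
tool_rot: [-0.0, 1.0, -0.021, -0.0]
contact_force: [-0.2, -0.1, -1.0]
gripper_width: 0.327
grasp_force: 64.3
time: 6.45
tool_pos: [0.489, 0.2909, 0.1973]
tool_rot: [-0.0, 1.0, -0.02, -0.0]
contact_force: [-0.1, 0.4, -1.0]
gripper_width: 0.326
grasp_force: 64.3
shift cm [ 0.1   0.09 -0.27] turn 0.001 tool [0.489  0.291  0.1973]
[ 0.406 -0.057  1.78   0.     1.419  2.016]
```

View pics/w3.png

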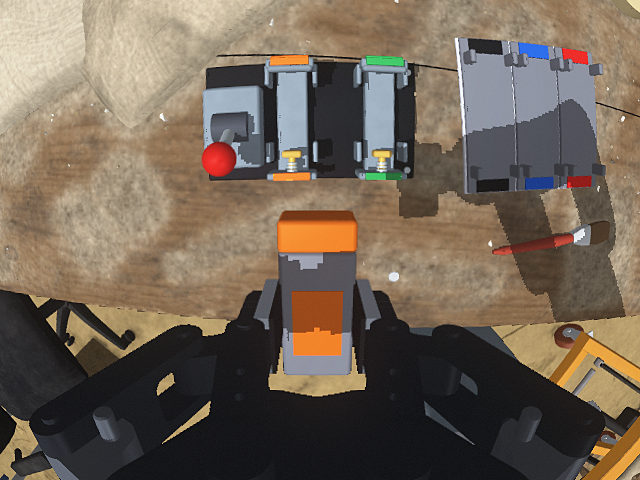

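Run:
```python
from h import *
P,im=wpts()
print('table',np.median(P[190:205,420:450,2]) , np.median(P[100:150,330:350,2]),'plate')
for n,(u0,u1) in dict(o=(262,322),g=(355,415)).items():
    q=P[50:185,u0:u1].reshape(-1,3); f=q[(q[:,2]>.016)&(q[:,2]<.0245)]; print(n,'floor',rect(f),f.mean(0).round(4),np.median(f[:,2]))
    print(' hist',np.histogram(q[:,2],bins=np.arange(.0,.055,.004)))
b=P[85:170,203:262].reshape(-1,3); b=b[(b[:,2]>.022)&(b[:,2]<.038)]; print('block',rect(b),np.percentile(b[:,2],[10,50,90]))
for n,u,v,z in [('oN',292,176,.040),('oF',289,60,.046),('gN',382,176,.040),('gF',384,60,.046),('spr o',291,155,.03),('spr g',381,155,.03),('ball',218,159,.075)]: print(n,wray(u,v,z).round(4),P[v,u].round(4))
l=P[200:380,262:375].reshape(-1,3); l=l[(l[:,2]>.13)]
pk=P[300:370,290:350].reshape(-1,3); print('pack top z',np.median(pk[:,2]))
pk=P[212:374,278:357].reshape(-1,3); pk=pk[pk[:,2]>.19]; print(rect(pk), 'tilt fit',np.linalg.lstsq(np.c_[pk[:,:2],np.ones(len(pk))],pk[:,2],rcond=None)[0].round(4))
```

```text
table 5.382168914316865e-05 0.006253014737960333 plate
o floor (array([569.6, 312.9]), 87.2, 47.3, -2.6, 2877) [0.5731 0.3103 0.0201] 0.020163708070198516
 hist (array([ 482, 2403,  103,   91, 1219, 1640,   84,   47,  512,  192,  346,
        574,  108]), array([0.   , 0.004, 0.008, 0.012, 0.016, 0.02 , 0.024, 0.028, 0.032,
       0.036, 0.04 , 0.044, 0.048, 0.052]))
g floor (array([565.6, 235.3]), 90.0, 42.5, -1.8, 2774) [0.5707 0.2355 0.0201] 0.020104109305331463
 hist (array([ 535, 2284,  116,  109, 1227, 1528,  110,  110,  516,  174,  350,
        567,   97]), array([0.   , 0.004, 0.008, 0.012, 0.016, 0.02 , 0.024, 0.028, 0.032,
       0.036, 0.04 , 0.044, 0.048, 0.052]))
block (array([567.9, 360.8]), 69.5, 50.7, -2.4, 3130) [0.02984223 0.03115882 0.03282005]
oN [0.5244 0.3107 0.04  ] [0.5247 0.3105 0.0421]
oF [0.618  0.3085 0.046 ] [0.6175 0.3083 0.0486]
gN [0.522  0.2373 0.04  ] [0.5221 0.2376 0.0416]
gF [0.6163 0.234  0.046 ] [0.6159 0.2344 0.0478]
spr o [0.541  0.3113 0.03  ] [0.5414 0.3109 0.0361]
spr g [0.5386 0.2362 0.03  ] [0.5391 0.2375 0.0379]
ball [0.5439 0.3616 0.075 ] [0.5444 0.3591 0.0841]
pack top z 0.20814445562981115
(array([507.4, 290.9]), 100.5, 31.7, -3.0, 12514) tilt fit [ 0.0377 -0.0061  0.1916]
```

Run:
```python
from h import *
P,im=wpts(); a=np.deg2rad(-2.3); e=np.array([np.cos(a),np.sin(a)]); n=np.array([-e[1],e[0]])
for nm,c,u in [('o',(.57,.31),(255,330)),('g',(.57,.2352),(345,420))]:
    q=P[45:195,u[0]:u[1]].reshape(-1,3); D=q[:,:2]-c; s=D@e*1000; t=D@n*1000; z=q[:,2]*1000
    m=abs(t)<4
    print(nm,'profile',[(int(k),round(float(np.median(z[m&(abs(s-k)<1)])),1)) for k in np.r_[-58:-26:2,26:62:2] if (m&(abs(s-k)<1)).any()])
    for lo,hi,k in [(-30,20,'floor')]:
        mm=(s>lo)&(s<hi)&(abs(z-20)<2.5)&(abs(t)<16); print(' floor t',np.percentile(t[mm],[1,50,99]).round(1),np.median(t[mm]))
    mm=(abs(z-34)<2)&(abs(t)<30); print(' guides t+',np.percentile(t[mm&(t>10)],[3,50,97]).round(1),'t-',np.percentile(t[mm&(t<-10)],[3,50,97]).round(1), 's near',np.percentile(s[mm&(s<0)],[3,97]).round(1),'far',np.percentile(s[mm&(s>0)],[3,97]).round(1))
```

```text
o profile [(-58, -0.1), (-56, 0.7), (-54, 0.2), (-48, 41.0), (-46, 41.8), (-44, 41.2), (-42, 34.7), (-40, 32.2), (-38, 33.9), (-36, 34.0), (-34, 32.2), (-32, 32.8), (-30, 36.8), (-28, 37.1), (26, 20.4), (28, 20.3), (30, 20.4), (32, 20.3), (34, 20.3), (36, 20.8), (38, 20.3), (40, 44.0), (42, 25.0), (44, 46.8), (46, 47.6), (48, 48.0), (50, 47.5), (52, 43.8)]
 floor t [-12.9  -0.2  12.7] -0.19319949132347033
 guides t+ [15.9 19.6 29.7] t- [-21.4 -19.  -17.3] s near [-42.8 -17.8] far [15.3 45.9]
g profile [(-58, 0.2), (-56, 0.3), (-50, 41.4), (-48, 41.2), (-46, 41.2), (-44, 33.9), (-42, 33.1), (-40, 32.9), (-38, 33.3), (-36, 32.2), (-34, 31.7), (-32, 36.3), (-30, 37.5), (-28, 36.5), (26, 20.0), (28, 20.2), (30, 20.4), (32, 20.4), (34, 20.4), (36, 20.4), (38, 32.5), (40, 45.0), (42, 47.0), (44, 47.6), (46, 47.7), (48, 47.2), (50, 43.9), (60, 1.4)]
 floor t [-12.9   0.4  12.9] 0.39939443266774455
 guides t+ [16.9 19.6 21.7] t- [-21.3 -19.1 -12.8] s near [-45.1 -21. ] far [28.4 43.6]
```

Run:
```python
from h import *
P,im=wpts(); a=np.deg2rad(-2.3); e=np.array([np.cos(a),np.sin(a)]); n=np.array([-e[1],e[0]])
p,T=tool(); q=P[200:385,285:350].reshape(-1,3); D=(q[:,:2]-p[:2]); s=D@e*1000; z=q[:,2]*1000
for k in range(-44,46,4): 
    m=abs(s-k)<2
    if m.any(): print(k,np.percentile(z[m],[5,50,95]).round(1),m.sum(),end=' | ')
m=(z>200)&(abs(s)<60);print(s[m].min(),s[m].max()); print('tilt',np.polyfit(s[m&(abs(s)<30)],z[m&(abs(s)<30)],1))
```

```text
-32 [206.5 207.4 208.3] 155 | -28 [206.9 207.9 208.7] 469 | -24 [207.  207.8 208.8] 494 | -20 [207.1 208.  208.9] 474 | -16 [207.3 208.1 209. ] 508 | -12 [207.3 208.2 209.1] 537 | -8 [207.3 208.2 209.2] 544 | -4 [207.2 208.2 209.2] 559 | 0 [ -0.7 208.  209.1] 817 | 4 [ -0.5 207.9 209.2] 856 | 8 [ -0.4 208.1 209.2] 756 | 12 [207.1 208.  209. ] 616 | 16 [207. 208. 209.] 622 | 20 [207.1 208.  208.9] 650 | 24 [206.8 207.8 208.8] 650 | 28 [207.1 208.1 209.1] 654 | 32 [207.1 208.1 209.2] 676 | 36 [191.  206.3 208.8] 1281 | 40 [192.5 192.5 192.6] 2 | -32.202876201746506 37.91474731775141
tilt [-1.80911714e-05  2.08075186e+02]
```

Run:
```python
from h import *
P,im=wpts(); p,T=tool(); L=(P.reshape(-1,3)-p)@T*1000; m=(L[:,2]<5)&(np.linalg.norm(L,axis=1)<200)&(L[:,2]>-110)
m&=(abs(L[:,1])>16)
for k in range(-105,6,6):
    q=L[m&(abs(L[:,2]-k)<3)]
    if len(q): print('h',-k,'y',np.percentile(q[:,1],[0.5,99.5]).round(),'|y|min',abs(q[:,1]).min().round(),'x',np.percentile(q[:,0],[1,99]).round(),len(q))
```

```text
h 105 y [-54.  53.] |y|min 16.0 x [ 3. 21.] 2068
h 99 y [-64.  62.] |y|min 16.0 x [-1. 21.] 9384
h 93 y [-65.  64.] |y|min 16.0 x [ 2. 20.] 7234
h 87 y [-64.  62.] |y|min 16.0 x [-1. 18.] 4629
h 81 y [-60.  59.] |y|min 16.0 x [-9. 18.] 4483
h 75 y [-58.  56.] |y|min 16.0 x [-11.  18.] 4942
h 69 y [-55.  54.] |y|min 16.0 x [-11.  18.] 3393
h 63 y [-53.  51.] |y|min 16.0 x [-11.  17.] 2616
h 57 y [-50.  48.] |y|min 16.0 x [-10.  13.] 5760
h 51 y [-48.  46.] |y|min 16.0 x [-10.  15.] 2317
h 45 y [-44.  42.] |y|min 16.0 x [-5. 15.] 1318
h 39 y [-31.  30.] |y|min 16.0 x [-10.  13.] 485
h 33 y [-28.  26.] |y|min 16.0 x [ 8. 12.] 229
h 27 y [-28.  27.] |y|min 16.0 x [ 7. 12.] 433
h 21 y [-28.  27.] |y|min 16.0 x [ 7. 12.] 395
h 15 y [-28.  27.] |y|min 16.0 x [ 7. 12.] 343
h 9 y [-28.  26.] |y|min 16.0 x [ 7. 12.] 263
h 3 y [-21.  20.] |y|min 16.0 x [11. 12.] 40
```

Run:
```python
from h import *
go(.5787,.3094,.09,ax(-92.3))
```

```text
shift cm [ 8.89 -2.2  10.73] turn 0.001 tool [0.489  0.291  0.1973]
```

```bash
python3 -m crank '[{"x":3,"y":-0.7,"z":0,"turn":0},{"x":3,"y":-0.8,"z":0,"turn":0},{"x":2.89,"y":-0.7,"z":1,"turn":0},{"x":0,"y":0,"z":3,"turn":0},{"x":0,"y":0,"z":3,"turn":0}]'
python3 -m crank '[{"x":0,"y":0,"z":2.5,"turn":0},{"x":0,"y":0,"z":1.2,"turn":0},{"x":0,"y":0,"z":0,"turn":0},{"x":0,"y":0,"z":0,"turn":0},{"x":0,"y":0,"z":0,"turn":0}]'
python3 - <<'E'
from h import *
go(.5787,.3094,.056,ax(-92.3))
E
```

```text
time: 7.0
tool_pos: [0.5803, 0.3096, 0.1274]
tool_rot: [-0.0, 1.0, -0.02, 0.001]
contact_force: [-1.0, -0.9, -2.4]
gripper_width: 0.326
grasp_force: 64.4
time: 7.5
tool_pos: [0.5804, 0.3094, 0.0927]
tool_rot: [-0.001, 1.0, -0.021, 0.002]
contact_force: [-0.3, 0.5, -0.7]
gripper_width: 0.331
grasp_force: 64.3
shift cm [-0.19  0.01  3.67] turn -0.002 tool [0.5804 0.3094 0.0927]
```

```bash
python3 -m crank '[{"x":-0.19,"y":0,"z":1.5,"turn":0},{"x":0,"y":0,"z":1.5,"turn":0},{"x":0,"y":0,"z":0.6,"turn":0},{"x":0,"y":0,"z":0,"turn":0},{"x":0,"y":0,"z":0,"turn":0}]'
python3 -m crank '[{"x":0,"y":0,"z":0.25,"turn":0},{"x":0,"y":0,"z":0,"turn":0},{"x":0,"y":0,"z":0.25,"turn":0},{"x":0,"y":0,"z":0,"turn":0}]'
```

```text
time: 8.0
tool_pos: [0.5766, 0.3089, 0.054]
tool_rot: [0.0, 1.0, -0.021, -0.001]
contact_force: [-2.9, 0.0, 4.2]
gripper_width: 0.332
grasp_force: 65.6
time: 8.4
tool_pos: [0.5768, 0.3093, 0.0522]
tool_rot: [-0.0, 1.0, -0.021, -0.001]
contact_force: [-11.8, -2.7, 17.9]
gripper_width: 0.326
grasp_force: 67.8
```

```bash
python3 -m crank '[{"x":0,"y":0,"z":-0.6,"turn":0},{"x":0.4,"y":0,"z":0,"turn":0},{"x":0,"y":0,"z":0,"turn":0},{"x":0,"y":0,"z":0,"turn":0}]'
python3 -m crank '[{"x":0,"y":0,"z":0.3,"turn":0},{"x":0,"y":0,"z":0.3,"turn":0},{"x":0,"y":0,"z":0.2,"turn":0},{"x":0,"y":0,"z":0,"turn":0}]'
python3 -m crank '[{"x":0,"y":0,"z":0.25,"turn":0},{"x":0,"y":0,"z":0,"turn":0}]'
```

```text
time: 8.8
tool_pos: [0.5808, 0.3082, 0.054]
tool_rot: [0.0, 1.0, -0.021, -0.001]
contact_force: [0.6, 0.3, -1.7]
gripper_width: 0.33
grasp_force: 65.6
time: 9.2
tool_pos: [0.581, 0.309, 0.0515]
tool_rot: [0.0, 1.0, -0.021, -0.001]
contact_force: [-14.3, -4.2, 22.0]
gripper_width: 0.33
grasp_force: 69.1
time: 9.4
tool_pos: [0.5809, 0.3091, 0.0494]
tool_rot: [0.0, 1.0, -0.021, -0.001]
contact_force: [-15.2, -4.4, 24.3]
gripper_width: 0.329
grasp_force: 71.2
```

```bash
cat >> h.py <<'E'
def packview(th=-2.3,hw=8,seat=(.5772,.3095)):
    grab('wrist'); P,im=wpts(); e=np.array(ax(th)); n=np.array([-e[1],e[0]])
    p,T=tool(); q=P.reshape(-1,3); D=q[:,:2]-np.array(seat); s=D@e*1000; t=D@n*1000; z=q[:,2]*1000
    print('tcp s,t',((p[:2]-seat)@e*1000).round(1),((p[:2]-seat)@n*1000).round(1),'z',p[2].round(4))
    m=(abs(t)<hw)&(abs(s)<70)&(z<130)
    print([(k,round(float(np.median(z[m&(abs(s-k)<1.5)])),1)) for k in range(-60,66,3) if (m&(abs(s-k)<1.5)).sum()>3])
E
python3 -c "
from h import *
packview()"
```

```text
tcp s,t 3.7 -0.2 z 0.0495
[(-57, 40.3), (-54, 41.3), (-51, 38.2), (-48, 33.8), (-45, 34.2), (-30, 55.2), (-27, 56.4), (-24, 57.0), (-21, 57.6), (-18, 58.2), (-15, 58.8), (-12, 59.4), (-9, 59.8), (-6, 60.3), (-3, 60.9), (0, 61.3), (3, 61.8), (6, 62.3), (9, 62.8), (12, 63.1), (15, 125.6), (18, 63.8), (21, 64.3), (24, 64.8), (27, 65.1), (30, 65.9), (33, 66.4), (36, 66.9), (39, 66.4), (42, 51.9), (45, 39.5), (48, 0.4), (51, 0.2), (54, 0.2), (57, 0.2), (60, 0.1), (63, 0.1)]
```

```bash
python3 -m crank '[{"x":0,"y":0,"z":0.25,"turn":0},{"x":0,"y":0,"z":0.2,"turn":0},{"x":0,"y":0,"z":0.2,"turn":0},{"x":0,"y":0,"z":0,"turn":0}]'
python3 -c "
from h import *
packview()"
```

```text
time: 9.85
tool_pos: [0.5805, 0.3092, 0.043]
tool_rot: [0.0, 1.0, -0.021, -0.002]
contact_force: [-17.5, -4.9, 25.7]
gripper_width: 0.33
grasp_force: 77.8
tcp s,t 3.3 -0.2 z 0.0429
[(-51, 35.1), (-48, 33.2), (-45, 33.8), (-42, 33.3), (-39, 36.1), (-36, 36.9), (-30, 46.5), (-27, 47.5), (-24, 48.6), (-21, 49.4), (-18, 50.6), (-15, 51.5), (-12, 52.5), (-9, 53.6), (-6, 54.7), (-3, 55.6), (0, 56.5), (3, 57.4), (6, 58.6), (9, 59.4), (12, 60.0), (15, 123.8), (18, 61.9), (21, 62.9), (24, 63.6), (27, 65.0), (30, 65.9), (33, 66.9), (36, 66.8), (39, 60.3), (42, 47.7), (45, 39.6), (48, 0.4), (51, 0.2), (54, 0.3), (57, 0.2), (60, 0.0), (63, 0.1)]
```

```bash
python3 -m crank '[{"x":-0.3,"y":0,"z":0,"turn":0},{"x":-0.4,"y":0,"z":0,"turn":0},{"x":-0.4,"y":0,"z":0,"turn":0},{"x":0,"y":0,"z":0,"turn":0}]'
python3 -c "
from h import *
packview()"
```

```text
time: 10.3
tool_pos: [0.5729, 0.31, 0.0412]
tool_rot: [-0.001, 1.0, -0.021, 0.003]
contact_force: [0.2, -0.1, 6.4]
gripper_width: 0.328
grasp_force: 75.4
tcp s,t -4.3 0.3 z 0.0411
[(-57, 40.8), (-54, 41.1), (-51, 38.3), (-48, 33.9), (-45, 34.3), (-36, 45.5), (-33, 46.4), (-30, 47.4), (-27, 48.6), (-24, 49.5), (-21, 50.5), (-18, 51.4), (-15, 52.4), (-12, 53.5), (-9, 54.3), (-6, 55.1), (-3, 56.2), (0, 57.0), (3, 57.8), (6, 123.0), (9, 60.0), (12, 60.4), (15, 61.3), (18, 62.2), (21, 63.5), (24, 64.3), (27, 65.0), (30, 62.4), (33, 52.8), (36, 46.7), (39, 47.6), (42, 47.1), (45, 38.2), (48, 0.5), (51, 0.3), (54, 0.4), (57, 0.2), (60, 0.2), (63, 0.2)]
```

```bash
python3 -m crank '[{"x":-0.25,"y":0,"z":0,"turn":0},{"x":-0.25,"y":0,"z":0,"turn":0},{"x":0,"y":0,"z":0,"turn":0},{"x":0,"y":0,"z":0,"turn":0}]'
python3 -m crank '[{"x":0,"y":0,"z":0.25,"turn":0},{"x":0,"y":0,"z":0.2,"turn":0},{"x":0,"y":0,"z":0,"turn":0}]'
python3 -c "
from h import *
packview()"
```

```text
time: 10.75
tool_pos: [0.5662, 0.3095, 0.0389]
tool_rot: [-0.0, 1.0, -0.021, 0.001]
contact_force: [4.5, 1.0, 3.6]
gripper_width: 0.328
grasp_force: 74.8
time: 11.05
tool_pos: [0.5661, 0.3092, 0.0346]
tool_rot: [0.0, 1.0, -0.021, 0.001]
contact_force: [4.4, -0.3, 6.8]
gripper_width: 0.335
grasp_force: 75.3
tcp s,t -11.1 -0.7 z 0.0346
[(-57, 40.8), (-54, 41.3), (-51, 40.0), (-48, 36.9), (-45, 37.1), (-42, 39.9), (-39, 40.8), (-36, 41.6), (-33, 42.7), (-30, 43.6), (-27, 44.4), (-24, 45.3), (-21, 46.3), (-18, 47.2), (-15, 47.9), (-12, 48.9), (-9, 49.8), (-6, 50.6), (-3, 51.2), (0, 120.5), (3, 53.1), (6, 53.7), (9, 54.5), (12, 55.4), (15, 56.4), (18, 57.3), (21, 57.9), (24, 52.5), (27, 43.9), (33, 46.1), (36, 46.8), (39, 47.6), (42, 47.2), (45, 39.2), (48, 0.4), (51, 0.3), (54, 0.3), (57, 0.1), (60, 0.2), (63, 0.2)]
```

```bash
python3 -m crank '[{"x":0,"y":0,"z":0.2,"turn":0},{"x":0,"y":0,"z":0.15,"turn":0},{"x":0,"y":0,"z":0,"turn":0}]'
python3 -c "
from h import *
packview()"
```

```text
time: 11.4
tool_pos: [0.5666, 0.3093, 0.0338]
tool_rot: [0.0, 1.0, -0.021, 0.001]
contact_force: [0.2, -3.9, 18.5]
gripper_width: 0.335
grasp_force: 76.7
tcp s,t -10.6 -0.6 z 0.0338
[(-57, 40.8), (-54, 41.2), (-51, 39.5), (-48, 36.8), (-45, 36.9), (-42, 39.6), (-39, 40.4), (-36, 41.3), (-33, 42.2), (-30, 43.1), (-27, 43.9), (-24, 44.8), (-21, 45.6), (-18, 46.5), (-15, 47.2), (-12, 48.0), (-9, 49.0), (-6, 49.6), (-3, 50.3), (0, 119.9), (3, 119.1), (6, 52.4), (9, 53.3), (12, 54.0), (15, 55.1), (18, 55.8), (21, 56.5), (24, 53.6), (27, 43.7), (33, 46.2), (36, 46.6), (39, 47.5), (42, 47.3), (45, 41.7), (48, 0.2), (51, 0.3), (54, 0.4), (57, 0.2), (60, 0.3), (63, 0.2)]
```

```bash
python3 -m crank '[{"x":0,"y":0,"z":0.2,"turn":0},{"x":0,"y":0,"z":0.15,"turn":0},{"x":0,"y":0,"z":0,"turn":0}]'
python3 -m crank '[{"x":0,"y":0,"z":0.15,"turn":0},{"x":0,"y":0,"z":0,"turn":0}]'
python3 -c "
from h import *
packview()"
```

```text
time: 11.75
tool_pos: [0.5686, 0.3095, 0.0316]
tool_rot: [-0.0, 1.0, -0.021, 0.003]
contact_force: [3.4, -3.5, 19.6]
gripper_width: 0.327
grasp_force: 77.9
time: 11.95
tool_pos: [0.5693, 0.3095, 0.0307]
tool_rot: [-0.0, 1.0, -0.021, 0.004]
contact_force: [4.0, -4.9, 21.2]
gripper_width: 0.334
grasp_force: 78.5
tcp s,t -7.9 -0.4 z 0.0307
[(-51, 37.5), (-48, 36.4), (-45, 36.9), (-42, 38.4), (-39, 39.9), (-36, 40.5), (-33, 41.1), (-30, 42.1), (-27, 42.5), (-24, 43.0), (-21, 43.6), (-18, 44.3), (-15, 44.8), (-12, 45.3), (-9, 45.9), (-6, 46.4), (-3, 47.0), (0, 47.3), (3, 119.0), (6, 48.4), (9, 48.9), (12, 49.4), (15, 49.8), (18, 50.6), (21, 51.1), (24, 51.6), (27, 46.5), (30, 37.2), (33, 46.1), (36, 46.6), (39, 47.6), (42, 47.1), (45, 39.7), (48, 0.4), (51, 0.2), (54, 0.3), (57, 0.2), (60, 0.1), (63, 0.2)]
```

```bash
python3 -m crank '[{"x":0,"y":0,"z":-0.15,"turn":0},{"x":0,"y":0,"z":0,"turn":0},{"x":0,"y":0,"z":0,"turn":0}]' 46
python3 -m crank '[{"x":0,"y":0,"z":-0.8,"turn":0},{"x":0,"y":0,"z":-1.5,"turn":0},{"x":0,"y":0,"z":-2.5,"turn":0},{"x":0,"y":0,"z":0,"turn":0},{"x":0,"y":0,"z":0,"turn":0}]'
python3 -c "
from h import *
packview(); print(manip.state()['gripper_width'])"
```

```text
time: 12.3
tool_pos: [0.5651, 0.3088, 0.0261]
tool_rot: [0.0, 1.0, -0.021, -0.0]
contact_force: [4.9, -1.2, 2.1]
gripper_width: 0.462
grasp_force: 0.0
time: 12.8
tool_pos: [0.5648, 0.3096, 0.0751]
tool_rot: [-0.0, 1.0, -0.021, -0.0]
contact_force: [0.1, 0.7, -0.1]
gripper_width: 0.462
grasp_force: 0.0
tcp s,t -12.9 -0.8 z 0.074
[(-57, 40.5), (-54, 41.3), (-51, 37.5), (-48, 33.3), (-45, 34.0), (-42, 36.8), (-39, 37.1), (-36, 40.1), (-33, 40.5), (-30, 40.9), (-27, 41.5), (-24, 41.9), (-21, 42.6), (-18, 42.9), (-15, 43.4), (-12, 43.6), (-9, 44.1), (-6, 44.4), (-3, 44.8), (0, 45.2), (3, 45.5), (6, 45.6), (9, 46.0), (12, 46.4), (15, 46.9), (18, 47.1), (21, 47.7), (24, 48.2), (27, 48.5), (30, 48.6), (33, 46.1), (36, 46.7), (39, 47.6), (42, 47.3), (45, 41.6), (48, 0.5), (51, 0.3), (54, 0.2), (57, 0.0), (60, 0.3), (63, 0.1)]
0.45991471964115904
```

```bash
python3 -m crank '[{"x":1.5,"y":0,"z":0,"turn":0},{"x":2.0,"y":0,"z":0,"turn":0},{"x":0,"y":0,"z":0,"turn":0},{"x":0,"y":0,"z":0,"turn":0},{"x":0,"y":0,"z":0,"turn":0}]' 0
python3 -m crank '[{"x":0,"y":0,"z":1.5,"turn":0},{"x":0,"y":0,"z":0.8,"turn":0},{"x":0,"y":0,"z":0.3,"turn":0},{"x":0,"y":0,"z":0.3,"turn":0},{"x":0,"y":0,"z":0.2,"turn":0}]'
python3 -m crank '[{"x":0,"y":0,"z":0.2,"turn":0},{"x":0,"y":0,"z":0.2,"turn":0},{"x":0,"y":0,"z":0,"turn":0}]'
```

```text
time: 13.35
tool_pos: [0.5988, 0.3077, 0.0736]
tool_rot: [0.0, 1.0, -0.021, -0.001]
contact_force: [0.6, -0.4, 0.0]
gripper_width: 0.002
grasp_force: 0.0
time: 13.85
tool_pos: [0.5993, 0.3079, 0.044]
tool_rot: [0.0, 1.0, -0.021, -0.001]
contact_force: [-4.9, -1.5, 6.0]
gripper_width: 0.004
grasp_force: 2.9
time: 14.15
tool_pos: [0.5996, 0.308, 0.0434]
tool_rot: [0.0, 1.0, -0.021, -0.001]
contact_force: [-12.2, -3.9, 17.5]
gripper_width: 0.003
grasp_force: 10.7
```

```bash
python3 -m crank '[{"x":-0.15,"y":0,"z":0.1,"turn":0},{"x":-0.15,"y":0,"z":0.1,"turn":0},{"x":-0.1,"y":0,"z":0.1,"turn":0},{"x":0,"y":0,"z":0,"turn":0}]'
python3 -c "
from h import *
packview()"
```

```text
time: 14.55
tool_pos: [0.5995, 0.3081, 0.0432]
tool_rot: [-0.0, 1.0, -0.021, 0.003]
contact_force: [-5.2, -5.6, 21.8]
gripper_width: 0.001
grasp_force: 10.1
tcp s,t 22.3 -0.5 z 0.0432
[(-33, 39.8), (-30, 40.4), (-27, 40.5), (-24, 41.1), (-21, 41.2), (-18, 41.4), (12, 80.9), (15, 91.8), (18, 90.1), (21, 89.6), (24, 89.0), (27, 82.5), (30, 81.1), (33, 99.0), (36, 93.5), (39, 118.1), (42, 43.6), (45, 39.2), (48, 0.5), (51, 0.1), (54, 0.2), (57, 0.3), (60, 0.2), (63, 0.1)]
```

```bash
python3 -m crank '[{"x":-0.2,"y":0,"z":0.15,"turn":0},{"x":-0.2,"y":0,"z":0.15,"turn":0},{"x":-0.1,"y":0,"z":0,"turn":0}]'
python3 -m crank '[{"x":-0.1,"y":0,"z":0.15,"turn":0},{"x":-0.1,"y":0,"z":0.1,"turn":0},{"x":0,"y":0,"z":0,"turn":0}]'
```

```text
time: 14.9
tool_pos: [0.5969, 0.309, 0.04]
tool_rot: [-0.001, 1.0, -0.021, 0.007]
contact_force: [6.2, -2.5, 14.0]
gripper_width: -0.006
grasp_force: 6.3
time: 15.2
tool_pos: [0.597, 0.309, 0.04]
tool_rot: [-0.001, 1.0, -0.021, 0.009]
contact_force: [3.1, -4.4, 20.4]
gripper_width: -0.002
grasp_force: 10.3
```

Snapped down to z = 0.040. Lift and check.

```bash
python3 -m crank '[{"x":0,"y":0,"z":-0.5,"turn":0},{"x":0,"y":0,"z":-2.5,"turn":0},{"x":-3,"y":0,"z":-3.5,"turn":0},{"x":-3,"y":0,"z":-3.5,"turn":0},{"x":0,"y":0,"z":-3,"turn":0}]' 100
python3 -m crank '[{"x":0,"y":0,"z":0,"turn":0},{"x":0,"y":0,"z":0,"turn":0}]'
python3 - <<'E'
from h import *
packview(); grab('top'); P,im,d=pts('top'); q=P[282:325,432:460].reshape(-1,3); q=q[(q[:,2]>.013)&(q[:,2]<.03)]; print('green',rect(q)) if len(q) else print('moved')
E
```

```text
time: 15.7
tool_pos: [0.5261, 0.311, 0.1617]
tool_rot: [0.0, 1.0, -0.02, -0.001]
contact_force: [0.4, 1.4, 0.8]
gripper_width: 0.848
grasp_force: 0.0
time: 15.9
tool_pos: [0.5296, 0.311, 0.1619]
tool_rot: [-0.0, 1.0, -0.021, 0.001]
contact_force: [0.7, 0.2, -0.6]
gripper_width: 0.999
grasp_force: 0.0
tcp s,t -48.3 -0.8 z 0.1603
[(-57, 40.7), (-54, 41.3), (-51, 40.4), (-48, 31.8), (-45, 31.6), (-42, 33.6), (-39, 36.9), (-36, 37.1), (-33, 39.8), (-30, 40.1), (-27, 40.1), (-24, 40.2), (-21, 40.5), (-18, 40.6), (-15, 40.5), (-12, 40.5), (-9, 40.5), (-6, 40.5), (-3, 40.4), (0, 40.6), (3, 40.7), (6, 40.4), (9, 40.0), (12, 40.3), (15, 40.5), (18, 40.3), (21, 40.1), (24, 40.0), (27, 40.3), (30, 40.3), (33, 45.7), (36, 46.8), (39, 47.7), (42, 47.5), (45, 44.0), (51, 0.4), (54, 0.2), (57, 0.3), (60, 0.4), (63, -0.0)]
green (array([ 453. , -413.1]), 68.1, 14.6, -5.0, 113)
```

Run:
```python
from h import *
P,im,d=pts('top'); r=slice(240,345),slice(410,520)
q=P[r].reshape(-1,3); hsv=cv2.cvtColor(im,cv2.COLOR_RGB2HSV)[r]
m=(hsv[...,1]>110)&(hsv[...,0]>45)&(hsv[...,0]<85); g=np.argwhere(m); print('green px',g.mean(0)[::-1]+[410,240],g.min(0)[::-1]+[410,240],g.max(0)[::-1]+[410,240])
c=P[r][m][:, :2].mean(0); print(c)
t=q[(q[:,2]>.013)&(q[:,2]<.03)&(np.linalg.norm(q[:,:2]-c,axis=1)<.06)]; print(rect(t),t.mean(0).round(4))
cv2.imwrite('pics/c4.png',cv2.resize(im[225:345,345:525][:,:,::-1],None,fx=4.4,fy=4.4,interpolation=cv2.INTER_CUBIC))
```

```text
green px [460.48421053 298.34736842] [454 288] [464 308]
[ 0.4424139  -0.41832234]
(array([ 451.7, -424.7]), 70.3, 30.9, -13.2, 292) [ 0.4512 -0.4241  0.0205]
```

View pics/c4.png

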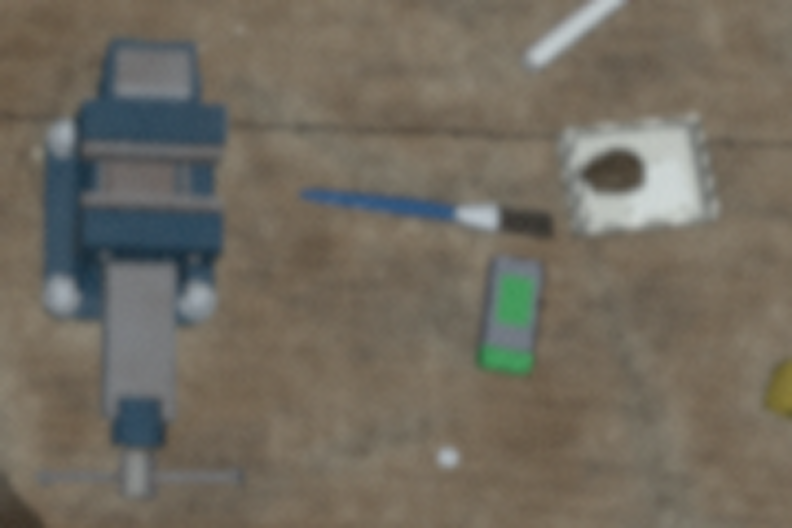

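```bash
python3 -c "
from h import *
go(.449,-.424,.25,ax(-103.2))"
```

```text
shift cm [-4.86 73.72 -8.96] turn 0.188 tool [0.5286 0.3104 0.1593]
```

```bash
python3 -m crank '[{"x":0,"y":1,"z":-3,"turn":0},{"x":0,"y":3,"z":-3,"turn":0},{"x":-0.4,"y":4.2,"z":-2,"turn":0},{"x":-0.4,"y":4.6,"z":-1,"turn":0},{"x":-0.4,"y":4.9,"z":0,"turn":0}]' 100 >/dev/null
python3 -m crank '[{"x":-0.4,"y":4.9,"z":0,"turn":0},{"x":-0.4,"y":4.9,"z":0,"turn":0},{"x":-0.4,"y":4.9,"z":0,"turn":0},{"x":-0.4,"y":4.9,"z":0,"turn":0},{"x":-0.4,"y":4.9,"z":0,"turn":0}]' >/dev/null
python3 -m crank '[{"x":-0.4,"y":4.9,"z":0,"turn":0},{"x":-0.4,"y":4.9,"z":0,"turn":0},{"x":-0.4,"y":4.9,"z":0,"turn":0},{"x":-0.4,"y":4.9,"z":0,"turn":0},{"x":0,"y":4.5,"z":0,"turn":0}]' 
python3 -m crank '[{"x":0,"y":4.2,"z":0,"turn":0},{"x":0,"y":3,"z":0,"turn":0.09},{"x":0,"y":0,"z":4,"turn":0.098},{"x":0,"y":0,"z":4,"turn":0},{"x":0,"y":0,"z":2,"turn":0}]' 
python3 -m crank '[{"x":0,"y":0,"z":0,"turn":0},{"x":0,"y":0,"z":0,"turn":0}]'>/dev/null
python3 - <<'E'
from h import *
grab('wrist','w4.png'); P,im=wpts(); q=P.reshape(-1,3); p,T=tool(); print(p)
t=q[(q[:,2]>.016)&(q[:,2]<.026)&(np.linalg.norm(q[:,:2]-[.45,-.424],axis=1)<.055)]; c=rect(t); print(c)
b=q[(q[:,2]>.005)&(q[:,2]<.016)&(q[:,0]>.49)&(q[:,0]<.545)&(q[:,1]>-.47)&(q[:,1]<-.29)]; print('brush',rect(b))
go(c[0][0]/1000,c[0][1]/1000,.010,ax(c[3]-90))
E
```

```text
time: 17.5
tool_pos: [0.4519, -0.3517, 0.2489]
tool_rot: [-0.001, 1.0, -0.022, -0.001]
contact_force: [-0.3, 0.3, 1.0]
gripper_width: 0.997
grasp_force: 0.0
time: 18.0
tool_pos: [0.4479, -0.4197, 0.1441]
tool_rot: [-0.003, 0.993, -0.115, -0.004]
contact_force: [0.5, 0.7, 0.2]
gripper_width: 0.995
grasp_force: 0.0
[ 0.4506337  -0.42197874  0.15184569]
(array([ 450. , -424.5]), 70.6, 29.8, -13.5, 3465)
brush (array([ 519.9, -383.2]), 158.6, 16.1, 79.5, 2998)
shift cm [-1.000e-02  2.500e-01  1.418e+01] turn 0.005 tool [ 0.4506 -0.422   0.1518]
```

```bash
python3 -m crank '[{"x":0,"y":0.25,"z":3,"turn":0},{"x":0,"y":0,"z":4,"turn":0},{"x":0,"y":0,"z":3.5,"turn":0},{"x":0,"y":0,"z":2.5,"turn":0},{"x":0,"y":0,"z":1.2,"turn":0}]' 
python3 -m crank '[{"x":0,"y":0,"z":0,"turn":0},{"x":0,"y":0,"z":0,"turn":0},{"x":0,"y":0,"z":0,"turn":0}]'
python3 -m crank '[{"x":0,"y":0,"z":0,"turn":0},{"x":0,"y":0,"z":0,"turn":0},{"x":0,"y":0,"z":0,"turn":0},{"x":0,"y":0,"z":0,"turn":0},{"x":0,"y":0,"z":0,"turn":0}]' 0
python3 -m crank '[{"x":0,"y":0,"z":-2,"turn":0},{"x":0,"y":0,"z":-4,"turn":0},{"x":0,"y":0,"z":-4.5,"turn":0},{"x":0,"y":0,"z":-4.8,"turn":-0.1},{"x":0,"y":0,"z":-4.8,"turn":-0.14}]'
python3 -m crank '[{"x":0,"y":0,"z":-3,"turn":-0.14},{"x":0,"y":0,"z":-1,"turn":-0.14},{"x":0,"y":0,"z":0,"turn":-0.14},{"x":0,"y":0,"z":0,"turn":-0.14},{"x":0,"y":0,"z":0,"turn":-0.14}]'
```

```text
time: 18.75
tool_pos: [0.4496, -0.4237, 0.0084]
tool_rot: [-0.0, 0.993, -0.115, -0.0]
contact_force: [-0.1, 0.3, -0.1]
gripper_width: 1.002
grasp_force: 0.0
time: 19.05
tool_pos: [0.4511, -0.4255, 0.012]
tool_rot: [0.002, 0.993, -0.115, 0.002]
contact_force: [0.6, -0.4, -1.0]
gripper_width: 1.0
grasp_force: 0.0
time: 19.55
tool_pos: [0.4501, -0.4243, 0.0099]
tool_rot: [0.0, 0.993, -0.115, 0.0]
contact_force: [0.5, 0.1, 3.0]
gripper_width: 0.333
grasp_force: 60.9
time: 20.05
tool_pos: [0.4493, -0.4234, 0.2113]
tool_rot: [-0.001, 1.0, 0.007, -0.0]
contact_force: [1.9, -1.0, -1.0]
gripper_width: 0.331
grasp_force: 60.5
time: 20.55
tool_pos: [0.4496, -0.4237, 0.2498]
tool_rot: [-0.0, 0.937, 0.35, -0.0]
contact_force: [-0.2, -0.2, -0.6]
gripper_width: 0.329
grasp_force: 60.5
```

```bash
python3 -m crank '[{"x":0,"y":0,"z":0,"turn":-0.14},{"x":0,"y":0,"z":0,"turn":-0.14},{"x":0,"y":0,"z":0,"turn":-0.14},{"x":0,"y":0,"z":0,"turn":-0.14},{"x":0,"y":0,"z":0,"turn":-0.14}]' >/dev/null
python3 -m crank '[{"x":0,"y":0,"z":0,"turn":-0.14},{"x":0,"y":0,"z":0,"turn":-0.14},{"x":0,"y":0,"z":0,"turn":-0.14},{"x":0,"y":0,"z":0,"turn":-0.14},{"x":0,"y":0,"z":0,"turn":-0.14}]' >/dev/null
python3 -m crank '[{"x":0,"y":0,"z":0,"turn":-0.14},{"x":0,"y":0,"z":0,"turn":-0.14},{"x":0,"y":0,"z":0,"turn":-0.14},{"x":0,"y":0,"z":0,"turn":-0.14},{"x":0,"y":0,"z":0,"turn":-0.14}]' >/dev/null
python3 -m crank '[{"x":0,"y":0,"z":0,"turn":-0.14},{"x":0,"y":0,"z":0,"turn":-0.1},{"x":0,"y":0,"z":0,"turn":0},{"x":0,"y":0,"z":0,"turn":0}]'
python3 -c "
from h import *
go(.5809,.235,.25,ax(87.7)); packview(seat=tool()[0][:2])
P,im=wpts();p,T=tool();q=(P.reshape(-1,3)-p)@T*1000; m=(abs(q[:,1])<10)&(abs(q[:,2]+10.5)<3)&(abs(q[:,0])<60); print(np.percentile(q[m,0],[0.3,99.7]),np.polyfit(q[m,0],q[m,2],1))"
```

```text
time: 22.45
tool_pos: [0.4496, -0.4238, 0.2498]
tool_rot: [-0.0, 0.047, 0.999, 0.0]
contact_force: [1.0, 0.0, -1.3]
gripper_width: 0.328
grasp_force: 60.5
shift cm [-6.900e+00  6.682e+01  2.000e-02] turn -0.054 tool [ 0.4496 -0.4238  0.2498]
tcp s,t 0.0 -0.0 z 0.2499
[(-60, 0.5), (-57, 0.4), (-54, 0.5), (-51, 0.3), (-48, 0.1), (-45, 0.2), (-42, 0.3), (-39, 0.2), (-36, 0.5), (-33, -0.1), (-30, 0.1), (-27, 0.4), (-24, 0.4), (-21, 0.1), (-18, 0.1), (-15, 0.6), (-12, 0.2), (-9, 0.2), (-6, 0.2), (-3, 0.3), (0, 0.2), (3, 0.0), (6, 0.1), (9, 0.1), (12, 0.4), (15, 0.2), (18, 0.3), (21, 0.2)]
[-35.4859487   33.84027336] [ 9.66684902e-04 -1.03586983e+01]
```

```bash
python3 -m crank '[{"x":-0.3,"y":2,"z":0,"turn":-0.054},{"x":-0.5,"y":4,"z":0,"turn":0},{"x":-0.5,"y":4.9,"z":0,"turn":0},{"x":-0.5,"y":4.9,"z":0,"turn":0},{"x":-0.5,"y":4.9,"z":0,"turn":0}]' >/dev/null
python3 -m crank '[{"x":-0.5,"y":4.9,"z":0,"turn":0},{"x":-0.5,"y":4.9,"z":0,"turn":0},{"x":-0.5,"y":4.9,"z":0,"turn":0},{"x":-0.5,"y":4.9,"z":0,"turn":0},{"x":-0.5,"y":4.9,"z":0,"turn":0}]' >/dev/null
python3 -m crank '[{"x":-0.5,"y":4.9,"z":0,"turn":0},{"x":-0.5,"y":4.9,"z":0,"turn":0},{"x":-0.5,"y":4.5,"z":0,"turn":0},{"x":-0.5,"y":3.8,"z":0,"turn":0},{"x":-0.5,"y":3,"z":0,"turn":0}]'
python3 -m crank '[{"x":0,"y":0,"z":0,"turn":0},{"x":0,"y":0,"z":0,"turn":0}]' >/dev/null
python3 -c "
from h import *
go(.5791,.2351,.09,ax(87.7)); packview(seat=(.5749,.2353))
P,im=wpts();p,T=tool();q=(P.reshape(-1,3)-p)@T*1000; m=(abs(q[:,1])<10)&(abs(q[:,2]+10.5)<3)&(abs(q[:,0])<60); print(np.percentile(q[m,0],[0.3,99.7]),np.polyfit(q[m,0],q[m,2],1))"
```

```text
time: 24.0
tool_pos: [0.5477, 0.2389, 0.2503]
tool_rot: [-0.0, 0.017, 1.0, 0.0]
contact_force: [0.4, 0.7, -0.6]
gripper_width: 0.329
grasp_force: 60.5
shift cm [-3.130e+00 -1.000e-02  1.601e+01] turn 0.005 tool [0.548  0.2364 0.2501]
tcp s,t -26.7 -0.7 z 0.2501
[(-60, 0.6), (-57, 6.2), (-54, 39.2), (-51, 41.5), (-48, 32.1), (-45, 30.8), (-42, 31.9), (-39, 26.1), (-36, 36.8), (-33, 37.1), (-30, 20.3), (-27, 20.1), (-24, 20.4), (-21, 20.5), (-18, 20.2), (-15, 20.3), (-12, 20.3)]
[-35.38338466  33.914739  ] [ 9.49069643e-04 -1.04088640e+01]
```

```bash
python3 -m crank '[{"x":-1.6,"y":0,"z":1,"turn":0.005},{"x":-1.53,"y":0,"z":3,"turn":0},{"x":0,"y":0,"z":4.5,"turn":0},{"x":0,"y":0,"z":4,"turn":0},{"x":0,"y":0,"z":2.5,"turn":0}]' 
python3 -m crank '[{"x":0,"y":0,"z":1,"turn":0},{"x":0,"y":0,"z":0,"turn":0},{"x":0,"y":0,"z":0,"turn":0}]'
python3 -c "
from h import *
go(.5791,.2351,.057,ax(87.7)); packview(seat=(.5749,.2353))"
```

```text
time: 24.75
tool_pos: [0.578, 0.2323, 0.0965]
tool_rot: [-0.002, 0.022, 1.0, -0.001]
contact_force: [0.3, -0.2, -1.3]
gripper_width: 0.328
grasp_force: 60.5
time: 25.05
tool_pos: [0.5813, 0.2341, 0.0923]
tool_rot: [0.001, 0.022, 1.0, 0.0]
contact_force: [0.5, 0.5, -0.1]
gripper_width: 0.331
grasp_force: 60.5
shift cm [0.23 0.09 3.53] turn -0.003 tool [0.5813 0.2341 0.0923]
tcp s,t 6.8 -0.6 z 0.093
[(-60, 0.4), (-57, 6.3), (-54, 41.4), (-51, 41.3), (-48, 32.4), (-45, 31.5), (-42, 21.3), (-39, 26.9), (-36, 36.8), (-33, 36.6), (-30, 20.0), (-27, 96.0), (-24, 102.2), (-21, 102.2), (-18, 102.2), (-15, 102.5), (-12, 102.9), (-9, 103.0), (-6, 103.0), (-3, 103.1), (0, 103.1), (3, 103.0), (6, 103.0), (9, 103.0), (12, 103.1), (15, 102.8), (18, 102.8), (21, 102.7), (24, 102.6), (27, 102.9), (30, 102.6), (33, 102.8), (36, 102.9), (39, 102.8), (42, 102.4)]
```

```bash
python3 -m crank '[{"x":0.15,"y":0.08,"z":1.5,"turn":0},{"x":0,"y":0,"z":1.5,"turn":0},{"x":0,"y":0,"z":0.6,"turn":0},{"x":0,"y":0,"z":0,"turn":0},{"x":0,"y":0,"z":0,"turn":0}]' 
python3 -m crank '[{"x":0,"y":0,"z":0.3,"turn":0},{"x":0,"y":0,"z":0.3,"turn":0},{"x":0,"y":0,"z":0,"turn":0}]'
python3 -m crank '[{"x":0,"y":0,"z":0.2,"turn":0},{"x":0,"y":0,"z":0.2,"turn":0},{"x":0,"y":0,"z":0,"turn":0}]'
python3 -c "
from h import *
packview(seat=(.5749,.2353))"
```

```text
time: 25.6
tool_pos: [0.5779, 0.2354, 0.0544]
tool_rot: [-0.001, 0.021, 1.0, -0.0]
contact_force: [-4.6, 0.1, 6.4]
gripper_width: 0.33
grasp_force: 62.3
time: 25.9
tool_pos: [0.578, 0.2358, 0.0514]
tool_rot: [-0.001, 0.021, 1.0, -0.0]
contact_force: [-13.7, -1.7, 20.6]
gripper_width: 0.329
grasp_force: 65.9
time: 26.2
tool_pos: [0.5778, 0.2358, 0.0478]
tool_rot: [-0.002, 0.021, 1.0, -0.0]
contact_force: [-15.6, -2.4, 23.0]
gripper_width: 0.335
grasp_force: 69.5
tcp s,t 2.9 0.6 z 0.0478
[(-60, 0.4), (-57, 8.7), (-54, 41.4), (-51, 41.2), (-48, 32.9), (-45, 31.7), (-42, 31.6), (-39, 31.1), (-36, 36.7), (-33, 37.2), (-30, 53.3), (-27, 54.0), (-24, 55.0), (-21, 55.8), (-18, 56.6), (-15, 57.3), (-12, 57.8), (-9, 58.9), (-6, 124.9), (-3, 59.6), (0, 60.3), (3, 60.9), (6, 61.5), (9, 61.9), (12, 62.3), (15, 63.0), (18, 63.5), (21, 64.0), (24, 64.5), (27, 65.3), (30, 66.0), (33, 66.7), (36, 66.7)]
```

```bash
python3 -m crank '[{"x":0,"y":0,"z":0.2,"turn":0},{"x":0,"y":0,"z":0.2,"turn":0},{"x":0,"y":0,"z":0.1,"turn":0},{"x":0,"y":0,"z":0,"turn":0}]' 
python3 -m crank '[{"x":0.3,"y":0,"z":0,"turn":0},{"x":0.4,"y":0,"z":0,"turn":0},{"x":0.4,"y":0,"z":0,"turn":0},{"x":0.3,"y":0,"z":0,"turn":0},{"x":0,"y":0,"z":0,"turn":0}]'
python3 -c "
from h import *
packview(seat=(.5749,.2353))"
```

```text
time: 26.65
tool_pos: [0.5776, 0.2358, 0.0434]
tool_rot: [-0.002, 0.021, 1.0, -0.0]
contact_force: [-19.2, -3.2, 27.1]
gripper_width: 0.332
grasp_force: 74.2
time: 27.15
tool_pos: [0.5659, 0.2361, 0.0401]
tool_rot: [0.002, 0.021, 1.0, 0.0]
contact_force: [5.0, 0.2, 3.7]
gripper_width: 0.33
grasp_force: 71.1
tcp s,t -9.1 0.4 z 0.04
[(-60, 1.2), (-57, 29.9), (-54, 41.4), (-51, 41.4), (-48, 35.7), (-45, 37.2), (-42, 44.4), (-39, 45.7), (-36, 46.6), (-33, 47.6), (-30, 48.7), (-27, 49.6), (-24, 50.4), (-21, 123.2), (-18, 119.8), (-15, 52.9), (-12, 53.8), (-9, 54.7), (-6, 55.5), (-3, 56.0), (0, 56.8), (3, 57.6), (6, 58.4), (9, 59.2), (12, 59.9), (15, 61.1), (18, 61.8), (21, 62.6), (24, 62.2), (36, 47.0), (39, 47.1)]
```

```bash
python3 -m crank '[{"x":0.05,"y":0,"z":0.25,"turn":0},{"x":0,"y":0,"z":0.25,"turn":0},{"x":0,"y":0,"z":0.2,"turn":0},{"x":0,"y":0,"z":0,"turn":0}]' 
python3 -m crank '[{"x":0,"y":0,"z":0.2,"turn":0},{"x":0,"y":0,"z":0.2,"turn":0},{"x":0,"y":0,"z":0.2,"turn":0},{"x":0,"y":0,"z":0,"turn":0}]'
python3 -c "
from h import *
packview(seat=(.5749,.2353))"
```

```text
time: 27.6
tool_pos: [0.5655, 0.2359, 0.0343]
tool_rot: [0.001, 0.021, 1.0, 0.0]
contact_force: [2.6, -1.1, 13.4]
gripper_width: 0.33
grasp_force: 72.3
time: 28.0
tool_pos: [0.5683, 0.236, 0.0308]
tool_rot: [0.004, 0.021, 1.0, 0.0]
contact_force: [4.5, -2.7, 17.8]
gripper_width: 0.331
grasp_force: 74.3
tcp s,t -6.6 0.4 z 0.0308
[(-60, 1.1), (-57, 31.5), (-54, 41.3), (-51, 41.3), (-48, 36.0), (-45, 37.0), (-42, 38.7), (-39, 40.2), (-36, 40.8), (-33, 41.2), (-30, 42.1), (-27, 43.0), (-24, 43.3), (-21, 43.7), (-18, 119.3), (-15, 104.0), (-12, 45.2), (-9, 45.7), (-6, 46.2), (-3, 46.7), (0, 46.9), (3, 47.3), (6, 47.8), (9, 48.4), (12, 48.7), (15, 49.1), (18, 49.9), (21, 50.5), (24, 50.9), (27, 50.2), (33, 45.2)]
```

```bash
python3 -m crank '[{"x":0.1,"y":0,"z":0.2,"turn":0},{"x":0.1,"y":0,"z":0.2,"turn":0},{"x":0,"y":0,"z":0.2,"turn":0},{"x":0,"y":0,"z":0,"turn":0}]' 
python3 -c "
from h import *
packview(seat=(.5749,.2353))"
```

```text
time: 28.45
tool_pos: [0.5702, 0.2361, 0.0274]
tool_rot: [0.008, 0.021, 1.0, 0.001]
contact_force: [11.2, -4.7, 20.0]
gripper_width: 0.33
grasp_force: 76.4
tcp s,t -4.7 0.6 z 0.0274
[(-60, 1.0), (-57, 31.3), (-54, 41.4), (-51, 41.3), (-48, 33.8), (-45, 36.9), (-42, 37.2), (-39, 40.0), (-36, 40.4), (-33, 40.6), (-30, 41.0), (-27, 41.8), (-24, 42.7), (-21, 42.1), (-18, 118.8), (-15, 112.0), (-12, 42.8), (-9, 43.1), (-6, 43.4), (-3, 43.5), (0, 43.8), (3, 43.7), (6, 44.1), (9, 44.3), (12, 44.5), (15, 44.6), (18, 45.1), (21, 45.4), (24, 45.7), (27, 45.5), (33, 44.6), (36, 37.7)]
```

```bash
python3 -m crank '[{"x":0,"y":0,"z":0.2,"turn":0},{"x":0,"y":0,"z":0.15,"turn":0},{"x":0,"y":0,"z":0,"turn":0}]' 
python3 -c "
from h import *
packview(seat=(.5749,.2353))"
```

```text
time: 28.8
tool_pos: [0.5712, 0.2363, 0.0248]
tool_rot: [0.009, 0.021, 1.0, 0.001]
contact_force: [12.2, -4.2, 21.8]
gripper_width: 0.329
grasp_force: 78.0
tcp s,t -3.7 0.8 z 0.0248
[(-60, 0.6), (-57, 30.6), (-54, 41.4), (-51, 41.4), (-48, 33.2), (-45, 36.1), (-42, 36.9), (-39, 39.4), (-36, 40.1), (-33, 40.2), (-30, 40.3), (-27, 40.8), (-24, 121.0), (-21, 41.1), (-18, 119.0), (-15, 112.4), (-12, 41.3), (-9, 41.3), (-6, 41.4), (-3, 41.4), (0, 41.5), (3, 41.3), (6, 41.2), (9, 41.4), (12, 41.5), (15, 41.6), (18, 41.5), (21, 41.8), (24, 41.9), (27, 41.8), (30, 41.2), (33, 43.9), (36, 36.5)]
```

```bash
python3 -m crank '[{"x":0,"y":0,"z":-0.2,"turn":0},{"x":0,"y":0,"z":-0.1,"turn":0},{"x":0,"y":0,"z":0,"turn":0}]' 48
python3 -m crank '[{"x":0,"y":0,"z":-0.8,"turn":0},{"x":0,"y":0,"z":-1.5,"turn":0},{"x":0,"y":0,"z":-2.5,"turn":0},{"x":0,"y":0,"z":0,"turn":0},{"x":0,"y":0,"z":0,"turn":0}]'
python3 -c "
from h import *
packview(seat=(.5749,.2353))"
```

```text
time: 29.15
tool_pos: [0.5605, 0.2355, 0.018]
tool_rot: [-0.002, 0.021, 1.0, -0.001]
contact_force: [1.7, -0.1, 0.8]
gripper_width: 0.479
grasp_force: 0.8
time: 29.65
tool_pos: [0.5618, 0.236, 0.0682]
tool_rot: [-0.0, 0.021, 1.0, 0.0]
contact_force: [-0.2, 0.0, 0.1]
gripper_width: 0.483
grasp_force: 0.0
tcp s,t -13.8 -0.0 z 0.0671
[(-60, 0.2), (-57, 17.8), (-54, 41.3), (-51, 41.3), (-48, 33.0), (-45, 32.2), (-42, 32.8), (-39, 36.7), (-36, 36.9), (-33, 40.0), (-30, 40.2), (-27, 40.2), (-24, 40.3), (-21, 40.6), (-18, 40.6), (-15, 40.7), (-12, 40.6), (-9, 40.6), (-6, 40.6), (-3, 40.6), (0, 40.7), (3, 40.6), (6, 40.7), (9, 40.3), (12, 40.4), (15, 40.2), (18, 40.2), (21, 40.3), (24, 40.2), (27, 40.3), (30, 40.3), (33, 44.4), (36, 46.8), (39, 47.7), (42, 47.6)]
```

```bash
python3 -m crank '[{"x":2,"y":0,"z":-3,"turn":0},{"x":4,"y":1,"z":-4,"turn":0},{"x":4,"y":1.5,"z":-4,"turn":0},{"x":0,"y":0.5,"z":0,"turn":0},{"x":0,"y":0,"z":0,"turn":0}]' 0
python3 -m crank '[{"x":0,"y":0,"z":0,"turn":0},{"x":0,"y":0,"z":0,"turn":0}]'
python3 - <<'E'
from h import *
grab('wrist','w5.png'); P,im=wpts(); q=P.reshape(-1,3)
for n,c in [('o',(.5772,.3095)),('g',(.5749,.2353))]:
    D=q[:,:2]-np.array(c); t=q[(abs(q[:,2]-.0402)<.002)&(abs(D[:,0])<.04)&(abs(D[:,1])<.018)]; print(n,rect(t))
    packview(seat=c) if n=='o' else 0
b=q[(q[:,2]>.065)&(q[:,2]<.1)&(abs(q[:,1]-.36)<.02)&(abs(q[:,0]-.55)<.04)]; print('ball',b.mean(0).round(4),b.min(0).round(4),b.max(0).round(4))
go(.505,.361,.10,ax(87.7))
E
```

```text
time: 30.2
tool_pos: [0.4736, 0.2667, 0.1667]
tool_rot: [0.0, 0.021, 1.0, 0.0]
contact_force: [-0.1, -0.2, -1.4]
gripper_width: 0.003
grasp_force: 0.0
time: 30.4
tool_pos: [0.4738, 0.2653, 0.1644]
tool_rot: [-0.002, 0.022, 1.0, -0.001]
contact_force: [0.9, -0.2, -1.0]
gripper_width: 0.0
grasp_force: 0.0
o (array([555.2, 311.2]), 32.2, 30.1, 0.1, 941)
tcp s,t -101.3 -48.2 z 0.165
[(-60, 0.8), (-57, 22.4), (-54, 35.4), (-51, 41.2), (-48, 34.3), (-45, 33.9), (-42, 33.3), (-39, 36.2), (-36, 37.0), (-33, 40.0), (-30, 40.4), (-27, 40.4), (-24, 40.3), (-21, 40.8), (-18, 40.9), (-15, 40.8), (-12, 40.8), (-9, 40.7), (-6, 40.4)]
g (array([547. , 227.8]), 23.1, 8.2, -5.8, 156)
ball [0.5397 0.3588 0.0795] [0.5305 0.3484 0.0652] [0.5553 0.3733 0.0867]
shift cm [-2.69  9.69  6.48] turn -0.004 tool [0.4741 0.2654 0.165 ]
```

View pics/w5.png

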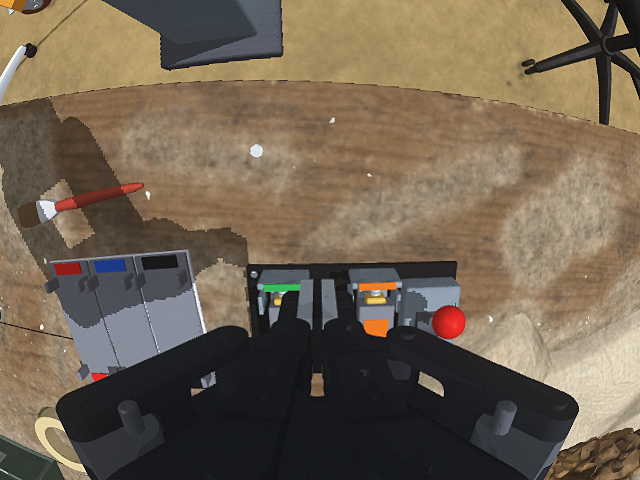

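```bash
python3 -m crank '[{"x":-0.9,"y":3.2,"z":0,"turn":0},{"x":-0.9,"y":3.3,"z":0,"turn":0},{"x":-0.9,"y":3.2,"z":1.5,"turn":0},{"x":0,"y":0,"z":4,"turn":0},{"x":0,"y":0,"z":3.5,"turn":0}]'
python3 -m crank '[{"x":0,"y":0,"z":1.6,"turn":0},{"x":0,"y":0,"z":0,"turn":0},{"x":0,"y":0,"z":0,"turn":0}]'
python3 -m crank '[{"x":-1,"y":0,"z":0,"turn":0},{"x":-1.2,"y":0,"z":0,"turn":0},{"x":-1.2,"y":0,"z":0,"turn":0},{"x":-1.2,"y":0,"z":0,"turn":0},{"x":-1,"y":0,"z":0,"turn":0}]'
python3 -m crank '[{"x":-0.5,"y":0,"z":0,"turn":0},{"x":-0.3,"y":0,"z":0,"turn":0},{"x":-0.2,"y":0,"z":0,"turn":0},{"x":0,"y":0,"z":0,"turn":0}]'
```

```text
time: 31.0
tool_pos: [0.506, 0.3626, 0.0751]
tool_rot: [-0.0, 0.021, 1.0, -0.0]
contact_force: [0.5, -0.5, -0.4]
gripper_width: 0.001
grasp_force: 0.0
time: 31.3
tool_pos: [0.5062, 0.3619, 0.0616]
tool_rot: [0.0, 0.022, 1.0, 0.0]
contact_force: [0.4, 0.5, 0.2]
gripper_width: -0.004
grasp_force: 0.0
time: 31.8
tool_pos: [0.5632, 0.3596, 0.0613]
tool_rot: [0.001, 0.022, 1.0, 0.0]
contact_force: [-0.9, 1.6, -1.3]
gripper_width: 0.002
grasp_force: 0.8
time: 32.2
tool_pos: [0.5675, 0.3593, 0.0604]
tool_rot: [-0.005, 0.021, 1.0, -0.001]
contact_force: [-14.4, -0.8, 9.9]
gripper_width: 0.001
grasp_force: 7.7
```

```bash
python3 -m crank '[{"x":2,"y":0,"z":0,"turn":0},{"x":3,"y":0,"z":-1,"turn":0},{"x":2,"y":0,"z":-4,"turn":0},{"x":2,"y":0,"z":-4.5,"turn":0},{"x":0,"y":0,"z":-4,"turn":0}]' 100
python3 -m crank '[{"x":0,"y":0,"z":0,"turn":0},{"x":0,"y":0,"z":0,"turn":0}]' >/dev/null
python3 - <<'E'
from h import *
grab('wrist'); P,im=wpts(); q=P.reshape(-1,3)
b=q[(q[:,2]>.065)&(q[:,2]<.1)&(abs(q[:,1]-.36)<.02)&(abs(q[:,0]-.57)<.06)]; print('ball',b.mean(0).round(4),b.min(0).round(4),b.max(0).round(4))
hsv=cv2.cvtColor(im,cv2.COLOR_RGB2HSV).reshape(-1,3); m=((hsv[:,0]<6)|(hsv[:,0]>174))&(hsv[:,1]>150)&(abs(q[:,1]-.36)<.03)&(abs(q[:,0]-.57)<.06); print(q[m].mean(0),m.sum())
go(.4474,.0262,.15,ax(5.8))
E
```

```text
time: 32.7
tool_pos: [0.4798, 0.363, 0.1971]
tool_rot: [-0.0, 0.021, 1.0, -0.0]
contact_force: [1.7, 1.2, -0.1]
gripper_width: 0.848
grasp_force: 0.0
ball [0.5872 0.3605 0.0797] [0.5783 0.3479 0.0652] [0.6031 0.3734 0.0863]
[0.58682325 0.36046583 0.07959679] 693
shift cm [  1.98 -33.77   4.55] turn 1.427 tool [0.4817 0.3627 0.1953]
```

```bash
python3 -m crank '[{"x":0,"y":-3,"z":0,"turn":0},{"x":0.3,"y":-4.4,"z":0,"turn":0},{"x":0.3,"y":-4.8,"z":0,"turn":0},{"x":0.4,"y":-4.8,"z":0,"turn":0},{"x":0.4,"y":-4.8,"z":0,"turn":0}]' 100 >/dev/null
python3 -m crank '[{"x":0.3,"y":-4.8,"z":0,"turn":0},{"x":0.28,"y":-4.2,"z":0,"turn":0},{"x":0,"y":-2.97,"z":1,"turn":0.1},{"x":0,"y":0,"z":1.5,"turn":0.14},{"x":0,"y":0,"z":2,"turn":0.14}]' >/dev/null
python3 -m crank '[{"x":0,"y":0,"z":0,"turn":0.14},{"x":0,"y":0,"z":0,"turn":0.14},{"x":0,"y":0,"z":0,"turn":0.14},{"x":0,"y":0,"z":0,"turn":0.14},{"x":0,"y":0,"z":0,"turn":0.14}]' >/dev/null
python3 -m crank '[{"x":0,"y":0,"z":0,"turn":0.14},{"x":0,"y":0,"z":0,"turn":0.14},{"x":0,"y":0,"z":0,"turn":0.07},{"x":0,"y":0,"z":0,"turn":0},{"x":0,"y":0,"z":0,"turn":0}]'
python3 - <<'E'
from h import *
grab('wrist','w6.png'); P,im=wpts(); q=P.reshape(-1,3)
m=(q[:,2]>.004)&(q[:,2]<.018)&(q[:,0]>.41)&(q[:,0]<.49)&(q[:,1]>-.075)&(q[:,1]<.13); print('brush',rect(q[m]),len(q[m]))
go(.4474,.0262,.008,ax(5.8))
E
```

```text
time: 34.95
tool_pos: [0.4464, 0.0263, 0.1491]
tool_rot: [-0.001, 0.671, 0.741, -0.001]
contact_force: [-0.9, 0.5, 0.6]
gripper_width: 1.002
grasp_force: 0.0
brush (array([447.1,  28.9]), 164.8, 25.0, -82.8, 3457) 3457
shift cm [-0.03  0.11 14.15] turn -0.002 tool [0.4467 0.0263 0.1495]
```

View pics/w6.png

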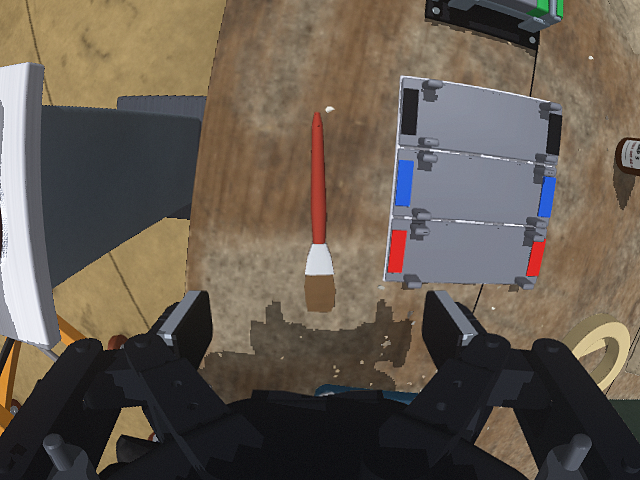

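```bash
python3 -c "
from h import *
for n,a,b in [('red',(397,251),(536,259)),('blue',(404,183),(547,197))]:
    A=wray(*a,.009);B=wray(*b,.009); print(n,((A+B)/2).round(4),np.rad2deg(np.arctan2(*(B-A)[1::-1])).round(2))"
python3 -m crank '[{"x":-0.25,"y":0.04,"z":3,"turn":0},{"x":0,"y":0,"z":4,"turn":0},{"x":0,"y":0,"z":4,"turn":0},{"x":0,"y":0,"z":2,"turn":0},{"x":0,"y":0,"z":0.8,"turn":0}]' 
python3 -m crank '[{"x":0,"y":0,"z":0.7,"turn":0},{"x":0,"y":0,"z":0,"turn":0},{"x":0,"y":0,"z":0,"turn":0}]'
```

```text
red [0.5822 0.0112 0.009 ] 1.74
blue [0.5793 0.0678 0.009 ] 2.63
time: 35.5
tool_pos: [0.4454, 0.0242, 0.0096]
tool_rot: [-0.002, 0.671, 0.741, -0.002]
contact_force: [0.0, 0.5, -0.3]
gripper_width: 0.999
grasp_force: 0.0
time: 35.8
tool_pos: [0.4491, 0.0239, 0.0071]
tool_rot: [0.001, 0.672, 0.741, 0.001]
contact_force: [0.3, 0.1, -0.1]
gripper_width: 0.994
grasp_force: 0.0
```

```bash
python3 -m crank '[{"x":0.4,"y":0,"z":0.2,"turn":0},{"x":0,"y":0,"z":0,"turn":0},{"x":0,"y":0,"z":0,"turn":0}]' 
python3 -m crank '[{"x":0,"y":0,"z":0,"turn":0},{"x":0,"y":0,"z":0,"turn":0},{"x":0,"y":0,"z":0,"turn":0},{"x":0,"y":0,"z":0,"turn":0},{"x":0,"y":0,"z":0,"turn":0}]' 0
python3 -m crank '[{"x":0,"y":0,"z":0,"turn":0},{"x":0,"y":0,"z":-2,"turn":0},{"x":0,"y":0,"z":-4,"turn":0},{"x":0,"y":0,"z":-4,"turn":0},{"x":0,"y":0,"z":0,"turn":-0.1}]' 
python3 -m crank '[{"x":0,"y":0,"z":0,"turn":-0.14},{"x":0,"y":0,"z":0,"turn":-0.14},{"x":0,"y":0,"z":0,"turn":-0.14},{"x":0,"y":0,"z":0,"turn":-0.14},{"x":0,"y":0,"z":0,"turn":-0.14}]' >/dev/null
python3 -m crank '[{"x":0,"y":0,"z":0,"turn":-0.14},{"x":0,"y":0,"z":0,"turn":-0.14},{"x":0,"y":0,"z":0,"turn":-0.14},{"x":0,"y":0,"z":0,"turn":-0.14},{"x":0,"y":0,"z":0,"turn":-0.1}]' >/dev/null
python3 -m crank '[{"x":0,"y":0,"z":0,"turn":-0.05},{"x":0,"y":0,"z":0,"turn":0},{"x":0,"y":0,"z":0,"turn":0}]'
python3 - <<'E'
from h import *
grab('wrist'); P,im=wpts(); p,T=tool(); q=(P.reshape(-1,3)-p)@T*1000
m=(abs(q[:,1])<40)&(abs(q[:,2])<20)&(abs(q[:,0])<110)&(q[:,0]>12); print('brush in tool: axis fit y=ax+b',np.polyfit(q[m,0],q[m,1],1).round(3),'z',np.polyfit(q[m,0],q[m,2],1).round(3),np.percentile(q[m,0],[1,99]))
go(.5822,.0105,.11,ax(92.4))
E
```

```text
time: 36.1
tool_pos: [0.4479, 0.0281, 0.0043]
tool_rot: [0.0, 0.671, 0.741, 0.0]
contact_force: [0.4, 0.5, -0.0]
gripper_width: 0.996
grasp_force: 0.0
time: 36.6
tool_pos: [0.4475, 0.0279, 0.0038]
tool_rot: [-0.0, 0.672, 0.741, -0.0]
contact_force: [-1.0, -0.0, -0.3]
gripper_width: 0.145
grasp_force: 0.1
time: 37.1
tool_pos: [0.4518, 0.0275, 0.1103]
tool_rot: [0.005, 0.633, 0.774, 0.003]
contact_force: [0.5, -0.4, 0.1]
gripper_width: 0.105
grasp_force: 58.8
time: 38.4
tool_pos: [0.4474, 0.028, 0.1036]
tool_rot: [-0.0, -0.018, 1.0, 0.0]
contact_force: [0.4, -0.5, -0.6]
gripper_width: 0.099
grasp_force: 58.8
brush in tool: axis fit y=ax+b [-0.009  0.946] z [ 0.066 -7.612] [12.63307249 80.97819171]
shift cm [-13.4   -2.23  -0.64] turn -0.006 tool [0.4474 0.028  0.1037]
```

```bash
python3 -m crank '[{"x":-3.3,"y":-0.6,"z":0,"turn":0},{"x":-4,"y":-0.6,"z":0,"turn":0},{"x":-3.8,"y":-0.6,"z":0,"turn":0},{"x":-2.3,"y":-0.43,"z":0,"turn":0},{"x":0,"y":0,"z":2,"turn":0}]' 
python3 -m crank '[{"x":0,"y":0,"z":3,"turn":0},{"x":0,"y":0,"z":2,"turn":0},{"x":0,"y":0,"z":1,"turn":0},{"x":0,"y":0,"z":0,"turn":0},{"x":0,"y":0,"z":0,"turn":0}]' 
python3 -c "
from h import *
go(.5822,.0105,.013,ax(92.4))"
```

```text
time: 38.95
tool_pos: [0.5877, 0.0097, 0.0872]
tool_rot: [0.004, -0.018, 1.0, -0.001]
contact_force: [0.5, -0.2, 0.2]
gripper_width: 0.106
grasp_force: 58.8
time: 39.45
tool_pos: [0.5829, 0.0106, 0.0247]
tool_rot: [0.001, -0.018, 1.0, -0.0]
contact_force: [-0.2, -0.0, -0.3]
gripper_width: 0.103
grasp_force: 58.8
shift cm [ 0.08 -0.    1.17] turn -0.005 tool [0.5829 0.0106 0.0247]
```

```bash
python3 -m crank '[{"x":0,"y":0,"z":0.6,"turn":0},{"x":0,"y":0,"z":0.5,"turn":0},{"x":0,"y":0,"z":0,"turn":0},{"x":0,"y":0,"z":0,"turn":0}]' 
python3 -m crank '[{"x":0,"y":0,"z":0,"turn":0},{"x":0,"y":0,"z":0,"turn":0},{"x":0,"y":0,"z":0,"turn":0}]' 45
python3 -m crank '[{"x":0,"y":0,"z":-2,"turn":0},{"x":0,"y":0,"z":-4,"turn":0},{"x":2,"y":0,"z":-4,"turn":0},{"x":3,"y":0,"z":-4,"turn":0},{"x":3,"y":0,"z":-4,"turn":0}]' 100
python3 -m crank '[{"x":0,"y":0,"z":-2,"turn":0},{"x":0,"y":0,"z":0,"turn":0}]'
python3 - <<'E'
from h import *
grab('top'); P,im,d=pts('top'); hsv=cv2.cvtColor(im,cv2.COLOR_RGB2HSV)
r=slice(225,300),slice(285,325); m=((hsv[r][...,0]<8)|(hsv[r][...,0]>172))&(hsv[r][...,1]>90); print('red in rack',P[r][m].mean(0).round(4),P[r][m].min(0).round(3),P[r][m].max(0).round(3),m.sum())
r=slice(255,290),slice(405,470); m=(hsv[r][...,0]>95)&(hsv[r][...,0]<125)&(hsv[r][...,1]>90); print('blue handle',rect(P[r][m]))
cv2.imwrite('pics/c5.png',cv2.resize(im[225:345,150:335][:,:,::-1],None,fx=4.3,fy=4.3,interpolation=cv2.INTER_CUBIC))
go(.5199,-.3832,.25,ax(-10.5))
E
```

```text
time: 39.85
tool_pos: [0.5822, 0.0107, 0.0128]
tool_rot: [-0.0, -0.019, 1.0, -0.0]
contact_force: [-0.3, -0.5, -0.5]
gripper_width: 0.106
grasp_force: 58.8
time: 40.15
tool_pos: [0.5825, 0.0106, 0.0131]
tool_rot: [0.0, -0.019, 1.0, -0.0]
contact_force: [0.0, 0.4, -0.8]
gripper_width: 0.45
grasp_force: 0.0
time: 40.65
tool_pos: [0.5014, 0.0077, 0.1944]
tool_rot: [0.0, -0.019, 1.0, -0.0]
contact_force: [0.5, -1.2, 0.8]
gripper_width: 1.001
grasp_force: 0.0
time: 40.85
tool_pos: [0.5042, 0.0074, 0.2177]
tool_rot: [0.005, -0.019, 1.0, -0.001]
contact_force: [0.8, -0.6, -0.3]
gripper_width: 1.001
grasp_force: 0.0
red in rack [ 0.4835 -0.0147  0.5148] [ 0.304 -0.05  -0.002] [0.659 0.024 1.359] 1960
blue handle (array([ 526.6, -352.5]), 88.8, 8.7, 77.3, 83)
shift cm [ -0.23 -39.11  -3.49] turn -1.35 tool [0.5033 0.0076 0.2148]
```

View pics/c5.png

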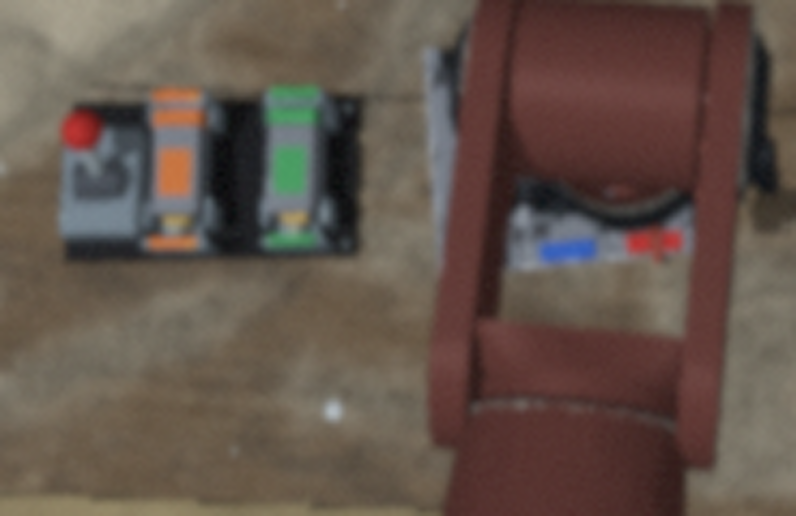

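```bash
python3 -m crank '[{"x":0,"y":-2,"z":-2,"turn":0},{"x":0,"y":-4,"z":-1.5,"turn":0},{"x":0,"y":-4.7,"z":0,"turn":0},{"x":0,"y":-4.8,"z":0,"turn":0},{"x":-0.23,"y":-4.8,"z":0,"turn":0}]' >/dev/null
python3 -m crank '[{"x":0,"y":-4.8,"z":0,"turn":0},{"x":0,"y":-4.8,"z":0,"turn":0},{"x":0,"y":-4.6,"z":0,"turn":0.1},{"x":0,"y":0,"z":0,"turn":0.14},{"x":0,"y":0,"z":0,"turn":0.14}]' >/dev/null
python3 -m crank '[{"x":0,"y":0,"z":0,"turn":0.14},{"x":0,"y":0,"z":0,"turn":0.14},{"x":0,"y":0,"z":0,"turn":0.14},{"x":0,"y":0,"z":0,"turn":0.14},{"x":0,"y":0,"z":0,"turn":0.14}]' >/dev/null
python3 -m crank '[{"x":0,"y":0,"z":0,"turn":0.14},{"x":0,"y":0,"z":0,"turn":0.14},{"x":0,"y":0,"z":0,"turn":0.14},{"x":0,"y":0,"z":0,"turn":0.14},{"x":0,"y":0,"z":0,"turn":0.1}]'
python3 -m crank '[{"x":0,"y":0,"z":0,"turn":0.06},{"x":0,"y":0,"z":0,"turn":0},{"x":0,"y":0,"z":0,"turn":0}]'
python3 -c "
from h import *
go(.5199,-.3832,.15,ax(-10.5))"
```

```text
time: 42.9
tool_pos: [0.517, -0.3366, 0.2442]
tool_rot: [-0.002, 0.754, 0.657, -0.0]
contact_force: [0.3, 0.5, -0.4]
gripper_width: 0.999
grasp_force: 0.0
time: 43.2
tool_pos: [0.5171, -0.3367, 0.2455]
tool_rot: [-0.002, 0.771, 0.637, -0.0]
contact_force: [-0.2, 0.6, 0.4]
gripper_width: 0.999
grasp_force: 0.0
shift cm [-4.53  1.18  9.54] turn -0.007 tool [ 0.5171 -0.3367  0.2455]
```

```bash
python3 -m crank '[{"x":-2.3,"y":0.6,"z":1,"turn":0},{"x":-2.2,"y":0.58,"z":3,"turn":0},{"x":0,"y":0,"z":4,"turn":0},{"x":0,"y":0,"z":2.5,"turn":0},{"x":0,"y":0,"z":0,"turn":0}]'
python3 -m crank '[{"x":0,"y":0,"z":0,"turn":0},{"x":0,"y":0,"z":0,"turn":0}]' >/dev/null
python3 - <<'E'
from h import *
grab('wrist'); P,im=wpts(); q=P.reshape(-1,3)
b=q[(q[:,2]>.004)&(q[:,2]<.016)&(q[:,0]>.49)&(q[:,0]<.545)&(q[:,1]>-.47)&(q[:,1]<-.29)]; c=rect(b); print('brush',c)
go(c[0][0]/1000,c[0][1]/1000,.004,ax(c[3]-90))
E
```

```text
time: 43.7
tool_pos: [0.5177, -0.3811, 0.1362]
tool_rot: [-0.006, 0.771, 0.636, -0.001]
contact_force: [-0.1, 0.0, -0.8]
gripper_width: 1.002
grasp_force: 0.0
brush (array([ 520. , -381.9]), 160.3, 15.8, 79.3, 2939)
shift cm [ 0.24 -0.26 14.16] turn -0.005 tool [ 0.5217 -0.3843  0.1456]
```

```bash
python3 -m crank '[{"x":0.2,"y":-0.2,"z":3,"turn":0},{"x":0,"y":0,"z":4,"turn":0},{"x":0,"y":0,"z":3.8,"turn":0},{"x":0,"y":0,"z":2,"turn":0},{"x":0,"y":0,"z":0.8,"turn":0}]' 
python3 -m crank '[{"x":0,"y":0,"z":0.5,"turn":0},{"x":0,"y":0,"z":0,"turn":0},{"x":0,"y":0,"z":0,"turn":0}]'
python3 -c "
from h import *
go(.520,-.3819,.004,ax(-10.7))"
```

```text
time: 44.45
tool_pos: [0.5184, -0.3805, 0.0056]
tool_rot: [-0.001, 0.772, 0.636, -0.0]
contact_force: [-0.3, 1.1, 0.4]
gripper_width: 1.0
grasp_force: 0.0
time: 44.75
tool_pos: [0.5201, -0.3822, 0.004]
tool_rot: [0.002, 0.772, 0.636, 0.0]
contact_force: [1.1, 0.6, -0.2]
gripper_width: 1.002
grasp_force: 0.0
shift cm [ 0.02 -0.01 -0.  ] turn -0.005 tool [ 0.5201 -0.3822  0.004 ]
```

```bash
python3 -m crank '[{"x":0,"y":0,"z":0,"turn":0},{"x":0,"y":0,"z":0,"turn":0},{"x":0,"y":0,"z":0,"turn":0},{"x":0,"y":0,"z":0,"turn":0},{"x":0,"y":0,"z":0,"turn":0}]' 0
python3 -m crank '[{"x":0,"y":0,"z":0,"turn":0},{"x":0,"y":0,"z":0,"turn":0},{"x":0,"y":0,"z":-2,"turn":0},{"x":0,"y":0,"z":-4,"turn":0},{"x":0,"y":0,"z":-4.5,"turn":0}]'
python3 -m crank '[{"x":0,"y":0,"z":-4.5,"turn":0},{"x":0,"y":0,"z":-4.5,"turn":0},{"x":0,"y":0,"z":-4,"turn":-0.1},{"x":0,"y":0,"z":-1,"turn":-0.14},{"x":0,"y":0,"z":0,"turn":-0.14}]'
python3 -m crank '[{"x":0,"y":0,"z":0,"turn":-0.14},{"x":0,"y":0,"z":0,"turn":-0.14},{"x":0,"y":0,"z":0,"turn":-0.14},{"x":0,"y":0,"z":0,"turn":-0.14},{"x":0,"y":0,"z":0,"turn":-0.14}]' >/dev/null
python3 -m crank '[{"x":0,"y":0,"z":0,"turn":-0.14},{"x":0,"y":0,"z":0,"turn":-0.14},{"x":0,"y":0,"z":0,"turn":-0.14},{"x":0,"y":0,"z":0,"turn":-0.14},{"x":0,"y":0,"z":0,"turn":-0.1}]' >/dev/null
python3 -m crank '[{"x":0,"y":0,"z":0,"turn":-0.06},{"x":0,"y":0,"z":0,"turn":0},{"x":0,"y":0,"z":0,"turn":0}]'
python3 - <<'E'
from h import *
go(.5793,.0672,.25,ax(92.5))
E
```

```text
time: 45.25
tool_pos: [0.5189, -0.381, 0.0018]
tool_rot: [-0.0, 0.772, 0.636, 0.0]
contact_force: [0.1, -0.7, -0.6]
gripper_width: 0.144
grasp_force: 0.5
time: 45.75
tool_pos: [0.5175, -0.3798, 0.1054]
tool_rot: [-0.002, 0.772, 0.636, -0.0]
contact_force: [1.2, -0.9, -0.1]
gripper_width: 0.106
grasp_force: 58.7
time: 46.25
tool_pos: [0.52, -0.3821, 0.2509]
tool_rot: [0.003, 0.635, 0.772, -0.0]
contact_force: [0.4, -0.6, -0.6]
gripper_width: 0.102
grasp_force: 58.7
time: 47.55
tool_pos: [0.5188, -0.381, 0.2464]
tool_rot: [-0.0, -0.018, 1.0, 0.0]
contact_force: [0.7, -0.1, -0.1]
gripper_width: 0.104
grasp_force: 58.7
shift cm [-7.66 44.57 -0.34] turn -0.008 tool [ 0.5188 -0.381   0.2464]
```

```bash
python3 -m crank '[{"x":-0.5,"y":2.5,"z":0,"turn":0},{"x":-0.8,"y":4,"z":0,"turn":0},{"x":-0.8,"y":4.7,"z":0,"turn":0},{"x":-0.8,"y":4.8,"z":0,"turn":0},{"x":-0.8,"y":4.8,"z":0,"turn":0}]' >/dev/null
python3 -m crank '[{"x":-0.8,"y":4.8,"z":0,"turn":0},{"x":-0.8,"y":4.8,"z":0,"turn":0},{"x":-0.8,"y":4.8,"z":0,"turn":0},{"x":-0.8,"y":4.8,"z":0,"turn":0},{"x":-0.76,"y":4.57,"z":0,"turn":0}]' 
python3 -m crank '[{"x":0,"y":0,"z":0,"turn":0},{"x":0,"y":0,"z":0,"turn":0}]' >/dev/null
python3 - <<'E'
from h import *
grab('wrist'); P,im=wpts(); p,T=tool(); q=(P.reshape(-1,3)-p)@T*1000
m=(abs(q[:,1])<40)&(abs(q[:,2])<20)&(abs(q[:,0])<110)&(q[:,0]>12); print('brush in tool',np.polyfit(q[m,0],q[m,1],1).round(3),'z',np.polyfit(q[m,0],q[m,2],1).round(3),np.percentile(q[m,0],[1,99]),m.sum())
go(.5793,.0672,.025,ax(92.5))
E
```

```text
time: 48.55
tool_pos: [0.5787, 0.0693, 0.247]
tool_rot: [0.0, -0.018, 1.0, 0.0]
contact_force: [0.8, -1.0, -0.1]
gripper_width: 0.102
grasp_force: 58.7
brush in tool [-0.007  1.971] z [ 0.073 -9.81 ] [12.58772182 76.4717434 ] 4336
shift cm [-0.06  0.04 22.17] turn -0.007 tool [0.5787 0.067  0.2467]
```

```bash
python3 -m crank '[{"x":-0.06,"y":0.04,"z":3,"turn":0},{"x":0,"y":0,"z":4.5,"turn":0},{"x":0,"y":0,"z":4.5,"turn":0},{"x":0,"y":0,"z":4.5,"turn":0},{"x":0,"y":0,"z":3,"turn":0}]' 
python3 -m crank '[{"x":0,"y":0,"z":2,"turn":0},{"x":0,"y":0,"z":0.7,"turn":0},{"x":0,"y":0,"z":0,"turn":0},{"x":0,"y":0,"z":0,"turn":0}]'
python3 -c "
from h import *
go(.5793,.0672,.012,ax(92.5))"
```

```text
time: 49.3
tool_pos: [0.5773, 0.0656, 0.0481]
tool_rot: [-0.002, -0.017, 1.0, -0.0]
contact_force: [0.7, -0.5, 0.5]
gripper_width: 0.104
grasp_force: 58.8
time: 49.7
tool_pos: [0.5806, 0.0668, 0.0263]
tool_rot: [0.001, -0.018, 1.0, -0.0]
contact_force: [0.7, -0.3, -0.1]
gripper_width: 0.108
grasp_force: 58.8
shift cm [0.14 0.04 1.43] turn -0.008 tool [0.5806 0.0668 0.0263]
```

```bash
python3 -m crank '[{"x":0,"y":0,"z":0.8,"turn":0},{"x":0,"y":0,"z":0.6,"turn":0},{"x":0,"y":0,"z":0,"turn":0},{"x":0,"y":0,"z":0,"turn":0}]' 
python3 -m crank '[{"x":0,"y":0,"z":0,"turn":0},{"x":0,"y":0,"z":0,"turn":0},{"x":0,"y":0,"z":0,"turn":0}]' 40
python3 -m crank '[{"x":0,"y":0,"z":-2,"turn":0},{"x":0,"y":0,"z":-4,"turn":0},{"x":0,"y":0,"z":-4,"turn":0},{"x":4,"y":0,"z":-2,"turn":0},{"x":4,"y":0,"z":0,"turn":0}]'
python3 -m crank '[{"x":4,"y":-4,"z":-2,"turn":0},{"x":3,"y":-4.8,"z":-2,"turn":0},{"x":0,"y":-4.8,"z":-2,"turn":0},{"x":0,"y":-4.8,"z":-2,"turn":0},{"x":0,"y":-4.8,"z":0,"turn":0}]' 
python3 -m crank '[{"x":0,"y":-4.8,"z":0,"turn":0},{"x":0,"y":-4.8,"z":0,"turn":0},{"x":0,"y":-3,"z":0,"turn":0},{"x":0,"y":0,"z":0,"turn":0},{"x":0,"y":0,"z":0,"turn":0}]' >/dev/null
python3 - <<'E'
from h import *
grab('top'); im=load('top')['im']
cv2.imwrite('pics/c6.png',cv2.resize(im[215:335,150:335][:,:,::-1],None,fx=4.3,fy=4.3,interpolation=cv2.INTER_CUBIC))
E
```

```text
time: 50.1
tool_pos: [0.5793, 0.0677, 0.0107]
tool_rot: [-0.0, -0.019, 1.0, 0.0]
contact_force: [-0.2, 0.2, -1.0]
gripper_width: 0.106
grasp_force: 58.8
time: 50.4
tool_pos: [0.5796, 0.0676, 0.011]
tool_rot: [0.0, -0.019, 1.0, -0.0]
contact_force: [0.7, -1.0, 0.1]
gripper_width: 0.398
grasp_force: 0.0
time: 50.9
tool_pos: [0.502, 0.0645, 0.1358]
tool_rot: [0.004, -0.019, 1.0, -0.0]
contact_force: [0.3, -0.2, 0.3]
gripper_width: 0.397
grasp_force: 0.0
time: 51.4
tool_pos: [0.4504, -0.1534, 0.2067]
tool_rot: [0.003, -0.019, 1.0, -0.002]
contact_force: [1.1, 0.4, 1.1]
gripper_width: 0.395
grasp_force: 0.0
```

View pics/c6.png

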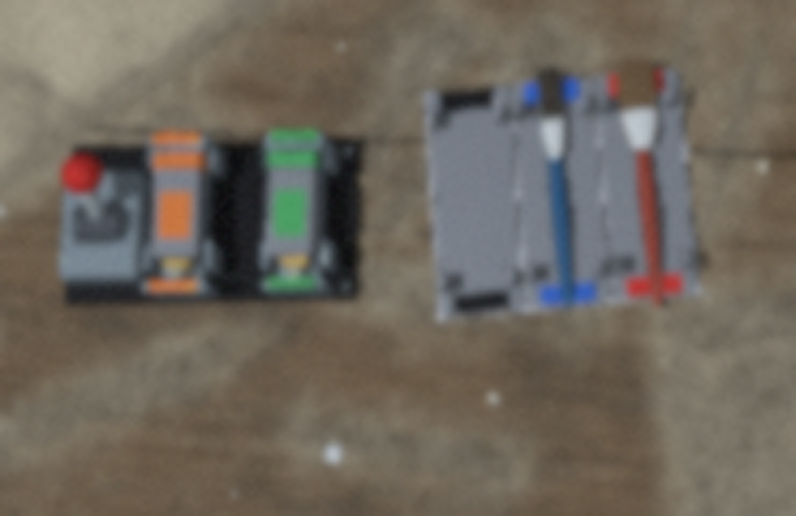

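Run:
```python
from h import *
P,im,d=pts('top'); g=im.max(2)
m=np.zeros(g.shape,bool); m[225:262,0:45]=g[225:262,0:45]<55
q=P[m]; print(m.sum(),rect(q),np.percentile(q[:,2],[5,50,95]).round(4),q.min(0).round(3),q.max(0).round(3))
Ps,ims,ds=pts('side'); gs=ims.max(2); m=np.zeros(gs.shape,bool); m[145:165,325:375]=gs[145:165,325:375]<60
q=Ps[m]; print(m.sum(),rect(q),q.min(0).round(3),q.max(0).round(3))
```

```text
113 (array([665.9, 802.7]), 115.1, 9.8, 68.1, 113) [0.0128 0.0172 0.021 ] [0.643 0.75  0.011] [0.691 0.855 0.024]Traceback (most recent call last):
  File "<stdin>", line 6, in <module>
    return umr_minimum(a, axis, None, out, keepdims, initial, where)
ValueError: zero-size array to reduction operation minimum which has no identity
```

Run:
```python
from h import *
q=load('side'); Ps,ims,ds=pts('side'); w=q['w2c']; K=q['mtx']
for p in [(.643,.75,.01),(.691,.855,.01),(.71,.90,.01),(.74,.97,.01)]:
    c=w@np.r_[p,1]; u,v=(K@c[:3]/c[2])[:2]; u0,v0=int(u),int(v); print(p,u.round(1),v.round(1)); print(ims[v0-3:v0+4,u0-3:u0+4].max(2).tolist())
m=(ims.max(2)<75)&(Ps[...,1]>.7)&(Ps[...,1]<1.2)&(Ps[...,0]>.55)&(Ps[...,0]<.85)&(Ps[...,2]<.06)&(Ps[...,2]>-.02)
print(m.sum(), np.argwhere(m)[::6].tolist(), Ps[m][::6].round(3).tolist())
```

```text
(0.643, 0.75, 0.01) 335.4 163.3
[[223, 226, 230, 233, 234, 230, 228], [235, 237, 241, 244, 247, 249, 248], [246, 249, 249, 250, 251, 251, 251], [250, 251, 251, 251, 251, 252, 251], [251, 251, 251, 251, 251, 251, 252], [251, 251, 252, 251, 252, 252, 252], [251, 252, 252, 252, 252, 252, 252]]
(0.691, 0.855, 0.01) 347.4 154.8
[[215, 197, 205, 215, 214, 217, 223], [216, 190, 183, 188, 177, 187, 217], [206, 165, 142, 128, 111, 136, 195], [183, 134, 100, 81, 71, 116, 188], [149, 98, 73, 68, 85, 137, 191], [96, 73, 65, 91, 134, 182, 207], [72, 77, 101, 142, 185, 210, 220]]
(0.71, 0.9, 0.01) 351.9 151.4
[[221, 221, 219, 221, 221, 224, 224], [223, 226, 223, 222, 223, 222, 222], [223, 224, 224, 226, 225, 223, 220], [214, 217, 223, 224, 225, 222, 220], [177, 187, 217, 224, 225, 225, 223], [111, 136, 195, 223, 225, 225, 222], [71, 116, 188, 221, 224, 222, 222]]
(0.74, 0.97, 0.01) 358.8 146.3
[[211, 183, 160, 154, 155, 151, 156], [221, 198, 182, 182, 181, 181, 184], [225, 223, 220, 219, 216, 215, 217], [227, 227, 228, 226, 225, 223, 222], [226, 227, 226, 226, 227, 223, 222], [226, 226, 224, 225, 224, 220, 208], [221, 223, 223, 223, 225, 221, 191]]
6 [[154, 348]] [[0.693, 0.863, 0.011]]
```

```bash
python3 -c "
from plant import manip
print(manip.job_done())"
```

```text
the job is handed in; nothing more can be done
None
```

I handed the job in at about 52 s: both packs are seated and held in their own bays, the switch is fully over, and the red and blue brushes lie in their slots, but I placed no chisel. The only similar object was a black bar about 1.05 m from the base, beyond the arm's reach, which I took to be scenery but can't rule out as the chisel; the hand-in returned no verdict.

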